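# Lock the tube mixer's drum with its locking pin

## Task

Lock the tube mixer's drum for loading: take the locking pin from the accessory stand, stand it in the hole on top of the mixer's bearing block so that it rests on the shaft, then turn the star handle gently until the pin drops into the shaft's hidden cross-hole, and press the pin fully home so that its flange sits on the block. Never force the pin or turn the handle hard against it; leave the other things where they are and let go of everything at the end.

Things in the scene. Friction and masses are not known exactly. Their poses are not given: they have to be found in the camera images.
- pin_knob (a point): Centre of the locking pin's black knob, 26 mm in diameter, 24 mm high, its flat top 12 mm above this point. The loose steel pin (90 g) hangs upright by its flange in one of the stand's two holes; a squat thumb screw with a wider, flatter knob hangs in the other. z points up along the pin.
- pin_seat (a point): Point on the pin's axis at the underside of its 20 mm flange, 24 mm below the knob's centre. Resting on the shaft in the block's hole, the pin holds this point 46 mm above the hole's mouth; dropped into the cross-hole, about 28 mm; home, 0.
- pin_tip (a point): Lower end of the pin's shank, on its axis 74 mm below pin_seat. The shank is 12 mm in diameter; its nose tapers over the last 2.5 mm to 8 mm.
- pin: The locking pin; origin at pin_seat, z up along the pin.
- stand: Accessory stand, fixed: a white plastic rack 120 x 56 mm, top 86 mm above the table, with two holes 13.5 mm in diameter 60 mm apart along its own x axis. Origin: centre of its underside, on the table.
- machine: Drum mixer for blood tubes, fixed: white base 200 x 390 mm, aluminium bearing block (56 mm along x, 44 mm along y), drum of tubes, white drive housing. Its y axis lies along the shaft, from the star handle towards the drum; the shaft's axis is 115 mm above the table. Origin on the table under the block's hole.
- bore (a point): Centre of the mouth of the vertical hole in the bearing block's top, 161 mm above the table; axes as the machine's. The hole is 13.5 mm in diameter and runs 28 mm down to the shaft, and on below it.
- wheel: 36 mm shaft with star handle and drum (148 mm in diameter, 62 to 190 mm beyond the hole), turning about the machine's y axis without stops, friction 0.05 N m. One arm lies along its own z axis. A 14 mm cross-hole, hidden in the block, goes right through the shaft: in line twice a turn, at an unknown angle to the handle, at first 0.4 rad or more off. Origin on the axis under the hole.
- thumbscrew: Bystander in the stand: thumb screw with a black knob 36 mm in diameter and 10 mm high, its top 19 mm above the stand's top.
- tube_rack: Bystander: white rack of capped tubes, 70 x 170 mm, 110 mm high.
- jar: Bystander: white jar, 60 mm in diameter, 75 mm high.
- mouse: Bystander: black computer mouse, 62 mm, 35 mm high.
- beaker: Bystander: orange plastic beaker, 72 mm in diameter, 85 mm high.
- hex_driver: Bystander: hex driver with a black handle, 170 mm long, lying on the table.
- tip_box: Bystander: closed blue box, 85 x 120 x 55 mm.
- wash_bottle: Bystander: white bottle, 64 mm in diameter, 150 mm high.
- shaft_axis (a point): Point on the shaft's axis under the block's hole, 46 mm below its mouth. A sprung ball in the cross-hole here holds the dropped pin up about half-way through the shaft; a push of 5 to 15 N takes it past and on. Once the pin has dropped the shaft turns on at most 0.3 rad and is then stopped hard by it. About 20 N at a ball of the handle is then too much.
- handle_centre (a point): Centre of the star handle on the shaft's end, 85 mm from the hole along the shaft (machine's -y), 115 mm above the table; axes as the machine's, it does not turn. Hub 42 mm in diameter, 24 mm thick; five steel arms 72 degrees apart, 12 mm thick, each with a black ball of 20 mm, its centre 56 mm from the axis. An arm near the top can be pushed along from above.
There are look-alikes about, which are no part of the job. What is shaped like the pin but green is not meant.

How it is judged:
By the outcome, as a careful person would: the job done as asked, in the order asked, and still so for the second after the job is handed in, with the robot touching nothing.
It also fails if it takes over 72 s, if anything falls off the work surface, if the arm or the gripper's body presses on something with over 40 N, if the wrist force passes 120 N, or if a joint passes its speed limit or range.

## Robot

A 6-joint arm with a two-finger parallel gripper is mounted at the origin on the work surface. World frame = base frame: x ahead of the robot, y to its left, z up, the work surface at z = 0. Lengths are in mm, angles in degrees, forces in N, time in s.
With the tool pointing down it reaches from about 350 to 850 mm from the base axis. Payload 8.1 kg.
Tool frame: the origin (TCP) lies midway between the tips of the shut fingers; the grasp point (between the pads) lies 19 mm behind it (r.tcp_to_grasp is the distance from the TCP to the grasp point, in mm); z points along the fingers, y is the direction in which the jaws open and shut (so a half turn about z gives the same grasp; the last joint's range is limited). The gripper opens to 85 mm and grips with 20 to 120 N. Pads are 22 mm wide; open, the fingers measure 114 mm over their backs; the gripper's body (76 mm by 85 mm) begins 54 mm behind the grasp point. The pads swing forward as they close: fully open they stand 13 mm farther back than shut.
Start: joints at [-67.976, 7.471, 85.268, -0, 87.261, -4.893], TCP at [271.644, -534.99, 231.292] pointing down, gripper open.
Joint ranges: [-169.43, 169.43], [-51.17, 129.36], [1.28, 143.12], [-76.62, 256.62], [0, 156.53], [-152.29, 152.29]. Speed limits (degrees/s): [136.94, 136.94, 159.86, 180, 180, 180].

## Interface

Orientations are given as [roll, pitch, yaw] about the fixed x, y, z axes, in that order (R = Rz(yaw) Ry(pitch) Rx(roll)).
In Python, from bench import r gives the robot as it stands.
- The arm moves only by the tool jog_arm, never from a script. Its argument "targets" is a list of rows, each a list of 7 numbers: the shift along the tool's x, y, z in m, then the turn, a rotation vector about the tool's x, y, z in rad, then the closure, from 0 (fully open) to 1 (shut). In form: [[dx, dy, dz, wx, wy, wz, claw], ...]. A call has 1 to 5 rows; each row is the pose to reach, as a shift and turn from the pose commanded when the call began, along the tool's axes at that moment; what a row does not reach only later rows make up. A row lasts 1/12 s, in which the tool goes at most 41.7 mm and 7.16 degrees, less where a joint would pass 70% of its speed; a pose out of reach is approached as far as the arm can. A call with a gripper value outside its range is refused whole. The fingers move at their own pace and stop on an object; "newtons" is the grip in N (left out, the last holds). Time passes only in rows, so rows that repeat a pose let the fingers close. It gives the time, the measured TCP pose, the force and the opening at its end, in the units of the state.
- r.sense(): the state, without advancing time (a new reading comes with each control period).
- r.snapshot(name): name is "scene" or "top"; returns a dict with "pixels" (384x512x3 uint8, red, green, blue), "fx", "fy", "cx", "cy" (pixels), "dist" ([k1, k2, p1, p2, k3] as OpenCV has them; the pictures are not rectified), "origin" and "attitude" of the camera in the world. Camera axes: x right, y down, z forward; pixel columns grow to the right and rows downward; lengths in mm; the calibration is good to about 2 mm. A picture is of the moment at which its call begins. There is no depth.
- r.hand_in(): hands the job in, once; it reports no verdict.
The state is a dict: "time": time; "joint_pos": joint angles; "qd": joint speeds; "joint_efforts": joint torques, N m; "tool_pos": TCP position; "tcp_rot": TCP orientation; "ft_force": force on the tool from outside, world axes, zero at the start; "wrist_torque": the same for the moment, N m; "finger_gap": finger opening in mm.
Only numpy, scipy, OpenCV 4.12 (cv2) and the standard library are available. Lean on these libraries where they do the work, as an engineer would, in place of code of your own. Each camera call takes 0.05 s, during which the arm holds its last target.

## Working session

There is one attempt and no reset: what is moved stays moved. The work goes in short steps, Python scripts to look and compute and a tool call to move; the robot and the scene stay as the last step left them, time stands still between calls to the robot, and variables do not carry over. Pictures are saved under pics/ and viewed, and the job is handed in when it is done.

Besides the shell and the picture viewer there is one more tool, called after "Request:" as name([rows], argument=value, ...), one row to a line, values as JSON. jog_arm: Moves the arm, as the interface text tells. Its arguments: {"type":"object","properties":{"targets":{"type":"array","items":{"type":"array","items":{"type":"number"}}},"newtons":{"type":"number"}},"required":["targets"]}

```bash
ls; mkdir -p pics; python3 - <<'E'
from bench import r
import cv2
for n in("scene","top"):
    s=r.snapshot(n); cv2.imwrite(f"pics/{n}0.png",s["pixels"][:,:,::-1])
    print({k:v for k,v in s.items() if k!="pixels"})
print(r.sense(), r.tcp_to_grasp)
E
```

```text
pics
{'fx': 404.10074507188335, 'fy': 404.10074507188335, 'cx': 257.1440739174605, 'cy': 187.01471287322394, 'dist': array([-0.05772681,  0.        ,  0.        ,  0.        ,  0.        ]), 'origin': array([ 1054.26042661, -1024.23612387,   846.62248183]), 'attitude': array([-1.22498483e+02,  1.43590358e-02,  2.79258502e+01])}
{'fx': 438.3555216396174, 'fy': 438.3555216396174, 'cx': 252.0146095716074, 'cy': 188.50043784509035, 'dist': array([-0.14902287,  0.        ,  0.        ,  0.        ,  0.        ]), 'origin': array([ 207.11185996,   -8.87878558, 1577.6755218 ]), 'attitude': array([-166.91703752,   -0.24281623,  -88.84289941])}
{'time': 0.1, 'joint_pos': array([-6.79761209e+01,  7.51153329e+00,  8.53235065e+01, -2.34054284e-03,
        8.72622429e+01, -4.89091632e+00]), 'qd': array([ 0.01315744, -0.15599541, -0.14954766,  0.15337514, -0.01188579,
       -0.05652816]), 'joint_efforts': array([ 1.65659552e-03, -5.70953286e+01, -5.01938903e+01, -2.22805870e-04,
        8.19070061e-03,  2.23629200e-05]), 'tool_pos': array([ 271.43609627, -534.52640843,  230.33702189]), 'tcp_rot': array([-1.79902872e+02, -5.96505746e-03,  2.69149041e+01]), 'ft_force': array([-0.54723023,  0.08638325,  0.81580415]), 'wrist_torque': array([-0.03794024,  0.03201885, -0.02125459]), 'finger_gap': 84.95414313910848} 18.700000000000003
```

View pics/scene0.png

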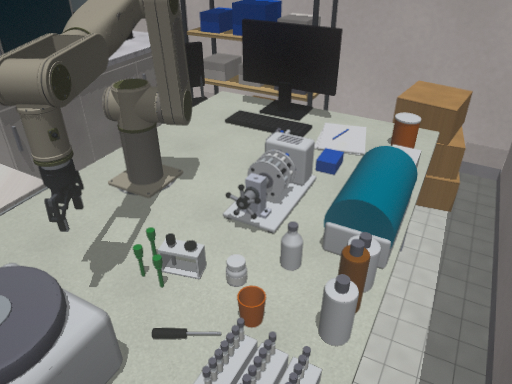

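View pics/top0.png

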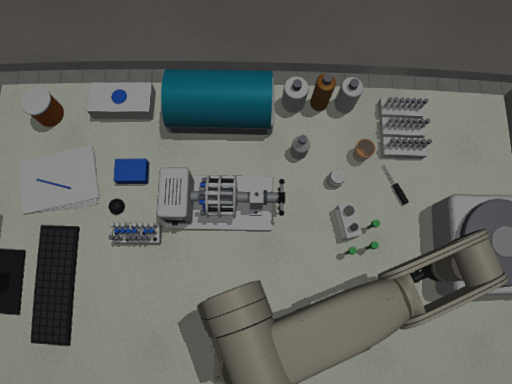

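The scene view shows the stand near (185,257) with two black knobs, at (171,240) and (191,246). Three green look-alikes stand beside it at about (140,260), (152,240) and (158,268). The machine is around (270,185), with its star handle at about (243,200). I'll enlarge both areas.

```bash
python3 - <<'E'
import cv2
a=cv2.imread("pics/scene0.png");b=cv2.imread("pics/top0.png")
def crop(i,x,y,w,h,k,n): cv2.imwrite(f"pics/{n}.png",cv2.resize(i[y:y+h,x:x+w],None,fx=k,fy=k,interpolation=cv2.INTER_CUBIC))
crop(a,130,220,90,70,8,"c1"); crop(a,220,120,110,100,6,"c2")
crop(b,320,190,80,70,8,"c3"); crop(b,150,160,150,80,5,"c4")
E
```

```text
(no output)
```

View pics/c1.png

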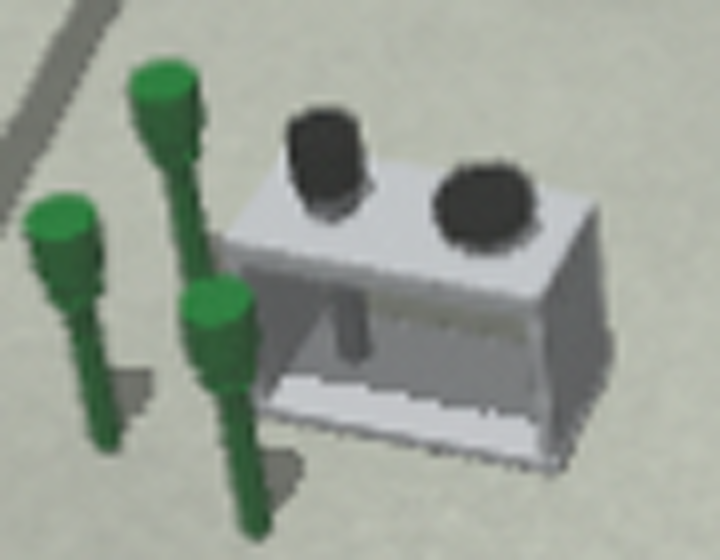

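View pics/c2.png

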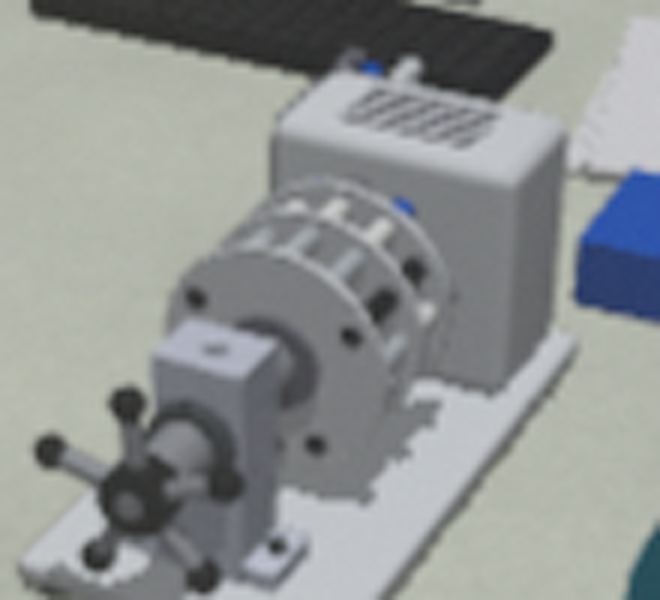

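View pics/c3.png

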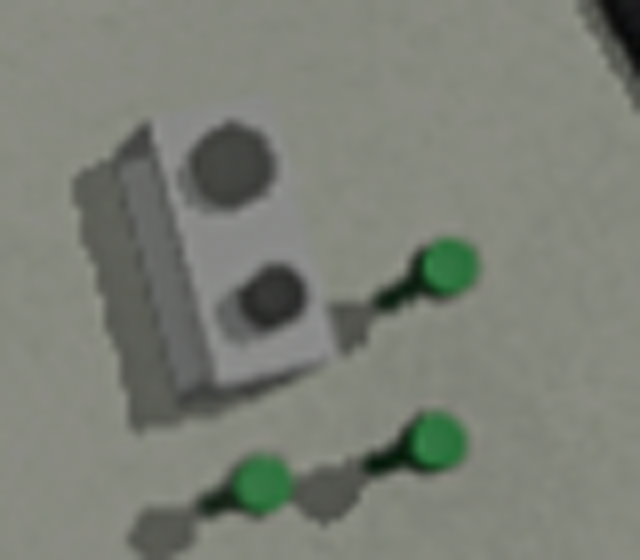

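View pics/c4.png

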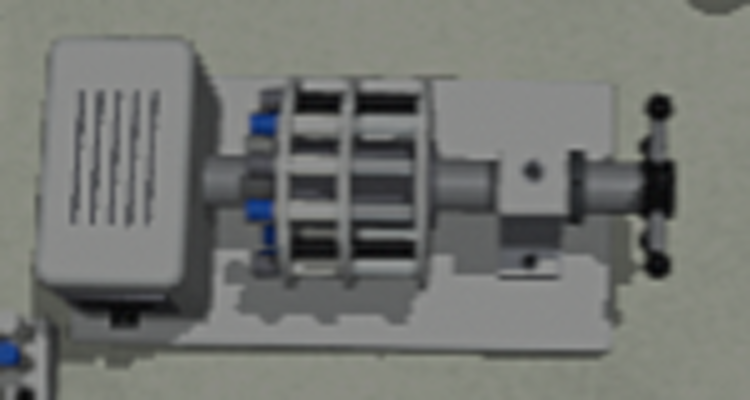

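Candidates for the pin:
- **Left stand knob:** scene (171,236), top (354,227). It is narrow and tall, with a shank visible below.
- **Right stand knob:** scene (191,246), top (349,211). It is wide and flat, so this is the thumb screw.
- **Three green pins:** these are decoys.

The left stand knob fits the description, and the crop confirms it. Next I'll triangulate.

```bash
cat >h.py <<'E'
import numpy as np,cv2
from scipy.spatial.transform import Rotation as R
CAM={"scene":(404.10074507,257.14407,187.014713,-0.05772681,[1054.26042661,-1024.23612387,846.62248183],[-122.498483,.0143590358,27.9258502]),
"top":(438.35552,252.0146096,188.500438,-.14902287,[207.11185996,-8.87878558,1577.6755218],[-166.91703752,-.24281623,-88.84289941])}
def ray(c,p):
    f,cx,cy,k,o,a=CAM[c]
    K=np.array([[f,0,cx],[0,f,cy],[0,0,1.]])
    u=cv2.undistortPoints(np.array([[p]],float),K,np.array([k,0,0,0,0.]))[0,0]
    d=R.from_euler("xyz",a,degrees=True).apply([u[0],u[1],1]); return np.array(o),d/np.linalg.norm(d)
def onz(c,p,z):
    o,d=ray(c,p); return o+d*(z-o[2])/d[2]
def tri(ps,pt):
    A=[];b=[]
    for c,p in(("scene",ps),("top",pt)):
        o,d=ray(c,p);M=np.eye(3)-np.outer(d,d);A.append(M);b.append(M@o)
    x=np.linalg.lstsq(np.vstack(A),np.hstack(b),rcond=None)[0]; return x
def proj(c,X):
    f,cx,cy,k,o,a=CAM[c];Rm=R.from_euler("xyz",a,degrees=True).as_matrix().T
    K=np.array([[f,0,cx],[0,f,cy],[0,0,1.]])
    X=np.atleast_2d(X).astype(float)
    return cv2.projectPoints(X,cv2.Rodrigues(Rm)[0],-Rm@np.array(o),K,np.array([k,0,0,0,0.]))[0][:,0]
def un(p,x,y,k): return [(p[0]+.5)/k-.5+x,(p[1]+.5)/k-.5+y]
E
python3 - <<'E'
from h import *
np.set_printoptions(suppress=True,precision=1)
C1=lambda *p:un(p,130,220,8);C2=lambda *p:un(p,220,120,6);C3=lambda *p:un(p,320,190,8);C4=lambda *p:un(p,150,160,5)
def both(n,s,t,z): print(n,onz("scene",s,z),onz("top",t,z),tri(s,t))
both("knobtop",C1(324,122),C3(276,294),122)
both("screwtop",C1(487,196),C3(234,165),105)
both("bore",C2(215,349),C4(533,171),161)
both("hub",C2(137,497),C4(657,188),115)
both("balltop",C2(225,483),C4(658,106),115)
for p in [(70,345),(605,352)]:print("base",onz("top",C4(*p),20))
for p in [(127,403),(48,450),(97,553),(203,577),(225,483)]: 
    print("ball",onz("scene",C2(*p),115))
for n,p in dict(g1=C3(448,268),g2=C3(437,441),g3=C3(262,486)).items(): print(n,onz("top",p,110))
E
```

```text
knobtop [ 421.7 -356.3  122. ] [ 421.7 -355.4  122. ] [ 421.6 -355.7  121.5]
screwtop [ 483.  -346.1  105. ] [ 479.9 -342.6  105. ] [ 480.5 -343.3  101.8]
bore [518.6 -26.1 161. ] [518.7 -22.4 161. ] [518.1 -23.  159.5]
hub [ 517.5 -112.   115. ] [ 518.7 -107.7  115. ] [ 517.6 -108.8  113.4]
balltop [552.6 -78.6 115. ] [ 576.4 -108.1  115. ] [ 569.4 -107.3  138.1]
base [414.5 306.6  20. ]
base [418.3 -77.7  20. ]
ball [466.6 -34.  115. ]
ball [452.3 -95.6 115. ]
ball [ 524.4 -165.5  115. ]
ball [ 582.2 -158.2  115. ]
ball [552.6 -78.6 115. ]
g1 [ 435.7 -433.6  110. ]
g2 [ 361.5 -426.2  110. ]
g3 [ 341.8 -350.2  110. ]
```

```bash
cat >>h.py <<'E'
def rel(x,y,z,yaw,roll=180,pitch=0):
    from bench import r
    s=r.sense(); R0=R.from_euler("xyz",s["tcp_rot"],degrees=True); R1=R.from_euler("xyz",[roll,pitch,yaw],degrees=True)
    d=R0.inv().apply(np.array([x,y,z])-s["tool_pos"])/1000; w=(R0.inv()*R1).as_rotvec()
    print("rel",np.round(d,4),np.round(w,4)); return d,w
E
python3 - <<'E'
from h import *
np.set_printoptions(suppress=True,precision=1)
C2=lambda *p:un(p,220,120,6)
for p in [(137,497),(127,403),(48,450),(97,553),(203,577),(225,483)]:
    o,d=ray("scene",C2(*p)); t=(-108.5-o[1])/d[1]; X=o+d*t
    print(X, np.degrees(np.arctan2(X[0]-518,X[2]-115)),np.hypot(X[0]-518,X[2]-115))
rel(421.7,-355.8,165,12); rel(421.7,-355.8,91,12)
E
```

```text
[ 515.5 -108.5  112.2] -138.09229860395962 3.8121213134998526
[ 510.8 -108.5  170.1] -7.455381571500652 55.52110766287777
[ 460.6 -108.5  125.1] -79.97966991940856 58.26069929690789
[ 489.2 -108.5   66.5] -149.3532459144955 56.412586913566784
[ 555.1 -108.5   73.1] 138.48282086640393 56.01536946217118
[ 568.5 -108.5  138.1] 65.36433036225543 55.51248363512507
rel [ 0.2 -0.1  0.1] [-0.   0.   0.3]
rel [ 0.2 -0.1  0.1] [-0.   0.   0.3]
```

```bash
python3 - <<'E'
from h import *
np.set_printoptions(suppress=True,precision=4)
rel(421.7,-355.8,165,12); rel(421.7,-355.8,91,12)
E
```

```text
rel [ 0.2149 -0.0912  0.0655] [-0.0017  0.0001  0.2603]
rel [ 0.2149 -0.0911  0.1395] [-0.0017  0.0001  0.2603]
```

Request:
jog_arm([
  [0.2149, -0.0912, 0.01, 0, 0, 0.26, 0.35],
  [0.2149, -0.0912, 0.02, 0, 0, 0.26, 0.35],
  [0.2149, -0.0912, 0.04, 0, 0, 0.26, 0.35],
  [0.2149, -0.0912, 0.0655, 0, 0, 0.26, 0.35],
  [0.2149, -0.0912, 0.0655, 0, 0, 0.26, 0.35],
], newtons=40)

```text
time: 0.52
tool_pos: [399.5, -383.1, 182.2]
tcp_rot: [179.9, -0.0, 12.0]
ft_force: [0.5, -0.6, -0.8]
finger_gap: 55.6
```

Request:
jog_arm([
  [0, 0, 0, 0, 0, 0, 0.35],
])

```text
time: 0.6
tool_pos: [400.6, -377.6, 177.8]
tcp_rot: [-179.6, 0.1, 12.3]
ft_force: [-0.8, -0.4, -0.7]
finger_gap: 55.7
```

```bash
cat > look.py <<'E'
import sys,cv2
from bench import r
from h import *
# name x y w h k
cam,x,y,w,h,k,n=sys.argv[1:8]; x,y,w,h,k=map(int,(x,y,w,h,k))
im=r.snapshot(cam)["pixels"][:,:,::-1]
cv2.imwrite(f"pics/{n}_full.png",im)
cv2.imwrite(f"pics/{n}.png",cv2.resize(im[y:y+h,x:x+w],None,fx=k,fy=k,interpolation=cv2.INTER_CUBIC))
E
python3 look.py scene 130 180 100 110 5 l1; python3 - <<'E'
from h import *
from bench import r
np.set_printoptions(suppress=True,precision=4)
s=r.sense();print(s["time"],s["tool_pos"],s["tcp_rot"],s["ft_force"],s["finger_gap"])
rel(421.7,-355.8,91,12)
E
```

```text
0.65 [ 399.2774 -380.2483  179.4071] [-179.7114    0.1056   12.296 ] [-0.0809  0.3    -0.2136] 55.325667790498244
rel [ 0.0273 -0.0187  0.0885] [-0.005   0.0019  0.0052]
```

View pics/l1.png

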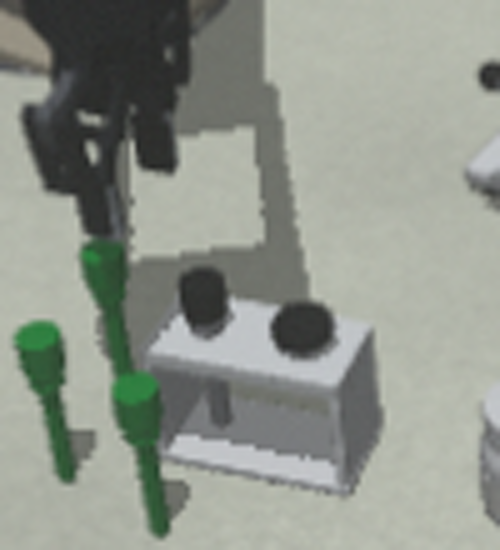

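Request:
jog_arm([
  [0.0273, -0.0187, 0.0145, 0, 0, 0, 0.35],
  [0.0273, -0.0187, 0.0145, 0, 0, 0, 0.35],
  [0.0273, -0.0187, 0.0145, 0, 0, 0, 0.35],
  [0.0273, -0.0187, 0.0145, 0, 0, 0, 0.35],
])

```text
time: 0.98
tool_pos: [420.8, -361.2, 168.1]
tcp_rot: [180.0, 0.0, 12.0]
ft_force: [-0.1, 0.1, 0.1]
finger_gap: 55.5
```

```bash
python3 look.py scene 130 180 100 110 5 l2;python3 look.py top 320 170 90 80 7 l3; python3 - <<'E'
from h import *
from bench import r
np.set_printoptions(suppress=True,precision=4)
s=r.sense();print(s["time"],s["tool_pos"],s["tcp_rot"],s["ft_force"],s["finger_gap"])
rel(421.7,-355.8,91,12)
E
```

```text
1.0833 [ 420.7247 -361.7089  168.4844] [179.9402  -0.0095  11.9553] [-0.1629 -0.1745  0.407 ] 55.57470081109494
rel [ 0.0022 -0.0057  0.0775] [ 0.001  -0.0002 -0.0008]
```

View pics/l2.png

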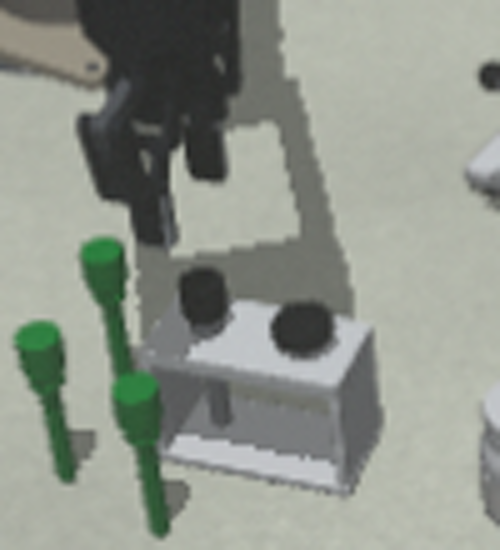

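View pics/l3.png

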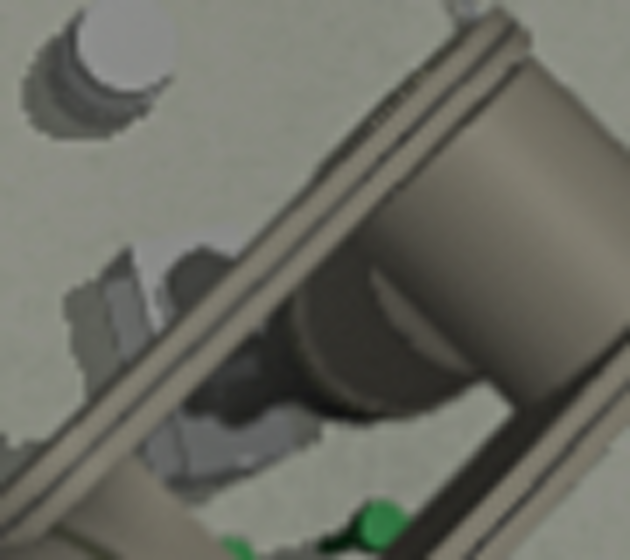

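Request:
jog_arm([
  [0.0022, -0.0057, 0.02, 0, 0, 0, 0.35],
  [0.0022, -0.0057, 0.045, 0, 0, 0, 0.35],
  [0.0022, -0.0057, 0.065, 0, 0, 0, 0.35],
  [0.0022, -0.0057, 0.0775, 0, 0, 0, 0.35],
  [0.0022, -0.0057, 0.0775, 0, 0, 0, 0.35],
])

```text
time: 1.5
tool_pos: [420.1, -353.6, 87.4]
tcp_rot: [-179.8, 0.2, 12.0]
ft_force: [-0.3, 0.4, -0.2]
finger_gap: 55.6
```

```bash
python3 look.py scene 130 180 100 110 5 l4; python3 - <<'E'
from h import *
from bench import r
np.set_printoptions(suppress=True,precision=4)
s=r.sense();print(s["time"],s["tool_pos"],s["tcp_rot"],s["ft_force"],s["finger_gap"])
rel(421.7,-355.8,91,12)
E
```

```text
1.55 [ 421.0444 -354.298    89.317 ] [-179.8759    0.0869   11.9632] [0.7655 1.0192 0.3352] 55.46718469811457
rel [ 0.0003  0.0016 -0.0017] [-0.0022  0.0015 -0.0006]
```

View pics/l4.png

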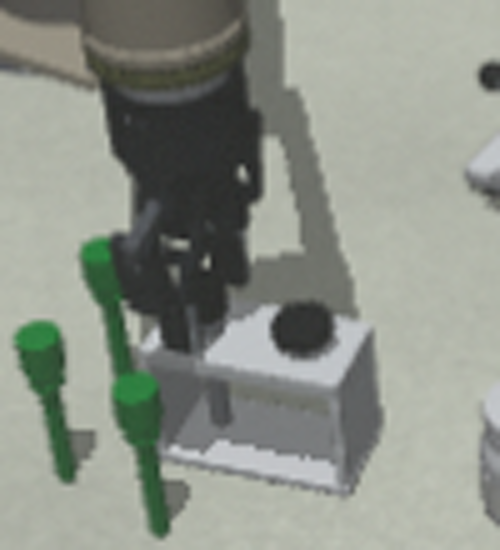

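Request:
jog_arm([
  [0.0003, 0.0012, 0, 0, 0, 0, 0.6],
  [0.0003, 0.0012, 0, 0, 0, 0, 0.8],
  [0.0003, 0.0012, 0, 0, 0, 0, 0.8],
  [0.0003, 0.0012, 0, 0, 0, 0, 0.8],
  [0.0003, 0.0012, 0, 0, 0, 0, 0.8],
], newtons=40)

```text
time: 1.97
tool_pos: [423.7, -356.8, 92.4]
tcp_rot: [179.8, -0.1, 12.0]
ft_force: [-1.1, -0.5, 5.9]
finger_gap: 24.6
```

```bash
python3 look.py scene 130 180 100 110 5 l5; python3 - <<'E'
from h import *
from bench import r
np.set_printoptions(suppress=True,precision=4)
s=r.sense();print(s["time"],s["tool_pos"],s["tcp_rot"],s["ft_force"],s["finger_gap"])
E
```

```text
2.0167 [ 423.7034 -356.8005   92.3894] [179.8114  -0.0959  12.0225] [-0.375  -0.7061  6.2951] 24.985169484856304
```

View pics/l5.png

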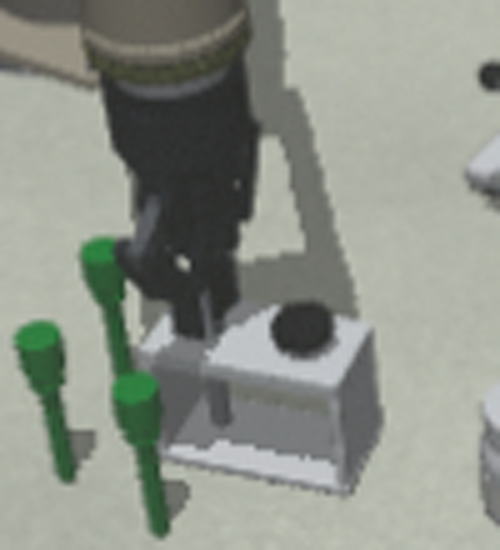

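Request:
jog_arm([
  [0, 0, -0.01, 0, 0, 0, 0.8],
  [0, 0, -0.04, 0, 0, 0, 0.8],
  [0, 0, -0.08, 0, 0, 0, 0.8],
  [0, 0, -0.12, 0, 0, 0, 0.8],
  [0, 0, -0.16, 0, 0, 0, 0.8],
])

```text
time: 2.43
tool_pos: [422.3, -354.9, 252.3]
tcp_rot: [-180.0, 0.0, 12.0]
ft_force: [-0.6, -0.3, -1.4]
finger_gap: 25.0
```

Request:
jog_arm([
  [0, 0, -0.03, 0, 0, 0, 0.8],
  [0, 0, -0.03, 0, 0, 0, 0.8],
  [0, 0, -0.03, 0, 0, 0, 0.8],
])

```text
time: 2.68
tool_pos: [423.7, -356.3, 283.8]
tcp_rot: [179.7, -0.2, 12.0]
ft_force: [0.4, -0.7, -1.8]
finger_gap: 25.0
```

```bash
python3 look.py scene 110 100 130 180 4 l6; python3 - <<'E'
from h import *
from bench import r
np.set_printoptions(suppress=True,precision=4)
s=r.sense();print(s["time"],s["tool_pos"],s["tcp_rot"],s["ft_force"],s["finger_gap"])
rel(520,-24.5,285,0)
E
```

```text
2.7333 [ 422.9548 -355.5746  281.1189] [179.9309  -0.0518  12.0288] [-0.5047  0.1461 -1.1386] 25.238062669338078
rel [ 0.1639 -0.3036 -0.0041] [ 0.0011 -0.001   0.2099]
```

View pics/l6.png

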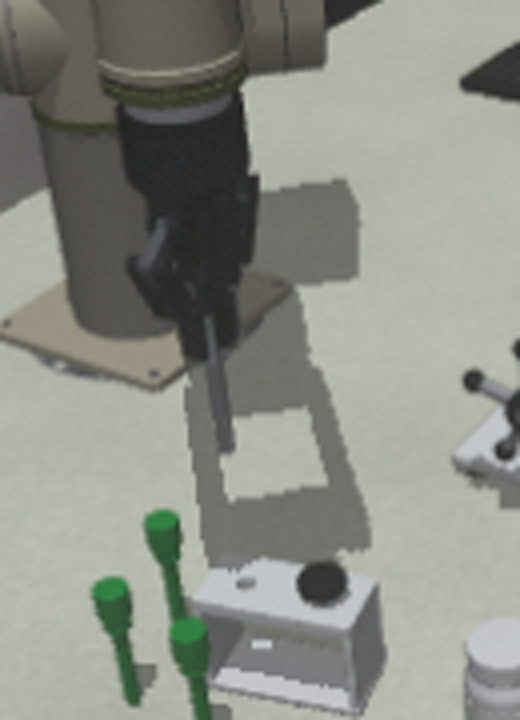

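Request:
jog_arm([
  [0.0164, -0.0304, -0.004, 0, 0, 0.04, 0.8],
  [0.034, -0.063, -0.004, 0, 0, 0.1, 0.8],
  [0.052, -0.096, -0.004, 0, 0, 0.15, 0.8],
  [0.07, -0.13, -0.004, 0, 0, 0.2, 0.8],
  [0.088, -0.163, -0.004, 0, 0, 0.21, 0.8],
])

```text
time: 3.15
tool_pos: [473.9, -175.6, 281.9]
tcp_rot: [-179.9, 0.2, -0.2]
ft_force: [0.7, -0.4, -0.4]
finger_gap: 24.9
```

```bash
python3 - <<'E'
from h import *
np.set_printoptions(suppress=True,precision=4)
rel(520,-24.5,285,0)
E
```

```text
rel [ 0.0455 -0.1513 -0.003 ] [-0.0019  0.0036 -0.0039]
```

Request:
jog_arm([
  [0.011, -0.036, -0.003, 0, 0, 0, 0.8],
  [0.022, -0.073, -0.003, 0, 0, 0, 0.8],
  [0.034, -0.113, -0.003, 0, 0, 0, 0.8],
  [0.0455, -0.1513, -0.003, 0, 0, 0, 0.8],
  [0.0455, -0.1513, -0.003, 0, 0, 0, 0.8],
])

```text
time: 3.57
tool_pos: [520.3, -19.6, 284.8]
tcp_rot: [-179.8, 0.2, 0.3]
ft_force: [0.5, -0.8, -1.7]
finger_gap: 24.7
```

Request:
jog_arm([
  [0, 0, 0, 0, 0, 0, 0.8],
  [0, 0, 0, 0, 0, 0, 0.8],
  [0, 0, 0, 0, 0, 0, 0.8],
])

```text
time: 3.82
tool_pos: [519.7, -27.3, 286.1]
tcp_rot: [180.0, 0.1, -0.1]
ft_force: [-1.1, -0.1, -0.6]
finger_gap: 24.7
```

```bash
python3 look.py scene 215 100 90 110 6 l7;python3 look.py top 230 160 70 60 10 l8; python3 - <<'E'
from h import *
from bench import r
np.set_printoptions(suppress=True,precision=4)
s=r.sense();print(s["time"],s["tool_pos"],s["tcp_rot"],s["ft_force"],s["finger_gap"])
E
```

```text
3.9167 [519.9237 -27.7233 286.7687] [179.9956   0.0591  -0.124 ] [ 0.9997  0.1767 -0.4744] 24.84138977830822
```

View pics/l7.png

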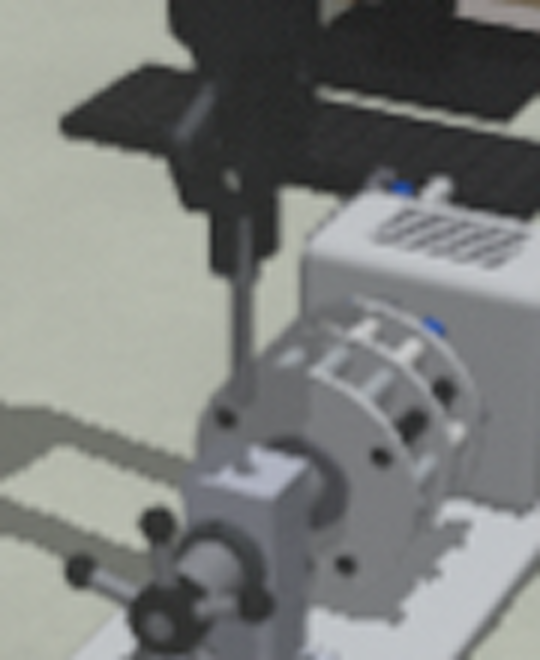

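View pics/l8.png

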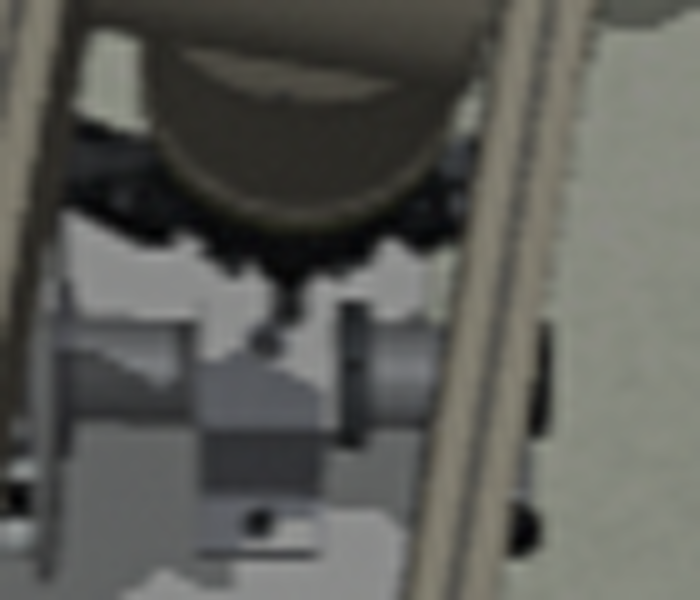

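Request:
jog_arm([
  [-0.001, -0.003, 0.01, 0, 0, 0, 0.8],
  [-0.001, -0.003, 0.02, 0, 0, 0, 0.8],
  [-0.001, -0.003, 0.03, 0, 0, 0, 0.8],
  [-0.001, -0.003, 0.03, 0, 0, 0, 0.8],
  [-0.001, -0.003, 0.03, 0, 0, 0, 0.8],
])

```text
time: 4.33
tool_pos: [518.5, -23.5, 255.8]
tcp_rot: [-180.0, 0.2, -0.0]
ft_force: [0.5, 0.2, 0.0]
finger_gap: 24.5
```

```bash
python3 look.py scene 235 130 50 60 11 l9;python3 look.py top 240 175 35 35 16 l10; python3 - <<'E'
from h import *
from bench import r
np.set_printoptions(suppress=True,precision=4)
s=r.sense();print(s["time"],s["tool_pos"],s["tcp_rot"],s["ft_force"],s["finger_gap"])
E
```

```text
4.4333 [519.3594 -23.534  257.3812] [-179.9999    0.0051   -0.0152] [-0.5627 -0.2375  0.3219] 24.885454789346134
```

View pics/l9.png

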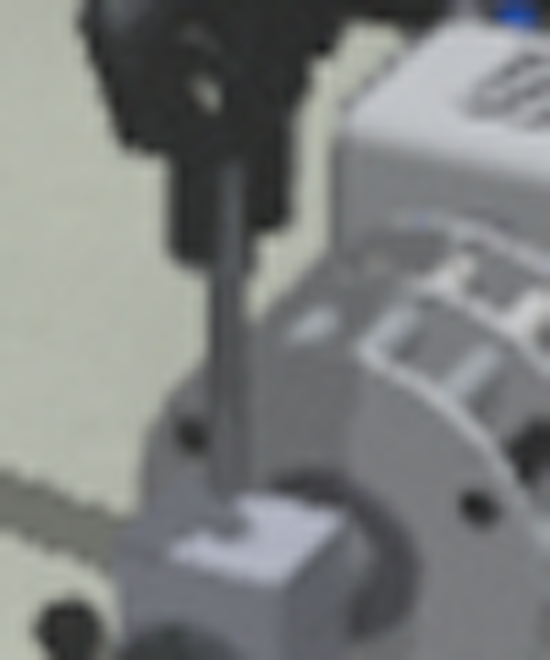

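View pics/l10.png

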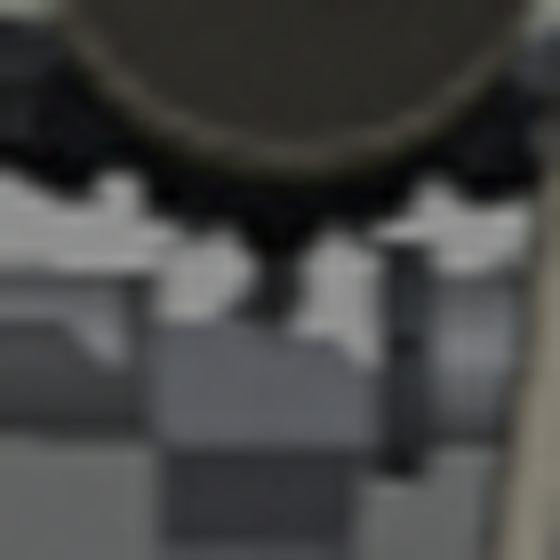

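```bash
python3 - <<'E'
import cv2
a=cv2.imread("pics/scene0.png");b=cv2.imread("pics/top0.png")
def crop(i,x,y,w,h,k): return cv2.resize(i[y:y+h,x:x+w],None,fx=k,fy=k,interpolation=cv2.INTER_CUBIC)
import numpy as np
cv2.imwrite("pics/h1.png",np.hstack([crop(a,243,168,25,25,16),crop(b,244,182,25,25,16)]))
E
python3 - <<'E'
from h import *
np.set_printoptions(suppress=True,precision=2)
for X in [(518.5,-23.5)]:
  for z in (161,177,207): print(z,proj("scene",[*X,z]),proj("top",[*X,z]))
print(proj("top",[[522.5,-23.5,177],[514.5,-23.5,177]]))
# sensitivities
for d in ((1,0,0),(0,1,0)):
  print(proj("scene",np.array([518.5,-23.5,161])+d)-proj("scene",[518.5,-23.5,161]),proj("top",np.array([518.5,-23.5,161])+d)-proj("top",[518.5,-23.5,161]))
E
```

```text
161 [[255.76 177.38]] [[256.52 193.86]]
177 [[255.75 173.18]] [[256.59 192.81]]
207 [[255.73 165.15]] [[256.72 190.79]]
[[256.61 191.62]
 [256.57 194.01]]
[[0.27 0.07]] [[ 0.01 -0.3 ]]
[[ 0.14 -0.14]] [[-0.3  -0.01]]
```

View pics/h1.png

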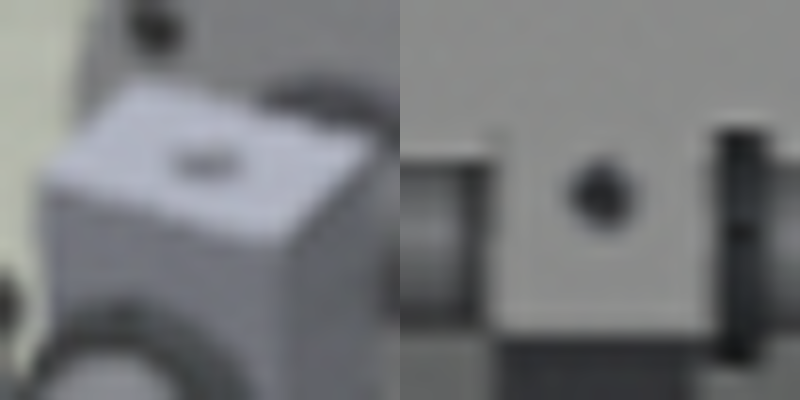

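```bash
python3 - <<'E'
import cv2,numpy as np
a=cv2.imread("pics/l9_full.png");b=cv2.imread("pics/l10_full.png")
def crop(i,x,y,w,h,k): return cv2.resize(i[y:y+h,x:x+w],None,fx=k,fy=k,interpolation=cv2.INTER_CUBIC)
cv2.imwrite("pics/h2.png",np.hstack([crop(a,245,160,20,25,20),crop(b,246,182,20,25,20)]))
print(a[160:180,250:262,1]); print(b[186:198,250:264,1])
E
```

```text
[[178 181 179 153  78  81  83  93 108 108 114 135]
 [178 178 179 153  78  81  81  96 108 108 112 119]
 [177 180 172 136  78  83  83  96 108 107 108 106]
 [177 172 149 109  79  81  83  94 106 107 107 106]
 [173 148 118  98  78  81  83  92 107 108 107 105]
 [148 118 109  97  79  82  81  93 107 108 107 108]
 [118 107 109  98  82  86  84  95 109 107 106 108]
 [103  95  94  91  83  91  83  94 107 106 107 107]
 [ 97  70  63  73  82  94  87  93 107 107 107 106]
 [ 94  58  48  59  84  92  90  94 109 108 107 106]
 [ 97  73  51  60  85  94  89  94 107 106 107 108]
 [105  94  86  83  87  93  89  93 107 107 107 108]
 [108 106 109 102  88  94  89  94 107 104  99  96]
 [110 112 110 102  88  92  91  94 104  93  80  74]
 [111 112 113 107  94  93  95 103 107  96  75  67]
 [113 112 113 112 107 101 123 150 151 150 142 129]
 [112 112 112 112 115 114 129 161 178 178 179 174]
 [114 111 110 109 107 109 111 136 170 179 180 178]
 [113 112 127 142 124 109 117 141 165 179 178 178]
 [127 149 161 174 162 151 155 164 172 178 177 177]]
[[  9  12  13  14  14  19  19  19  22  22  19  14  12  13]
 [  7  13  15  10  14  14  14  11  11  14  11   9   8   9]
 [ 49  31  21  21  19   9  10  13  11  11  22  20  17  31]
 [123  79  56  72  64  19   7  12   5  24  63  65  50  89]
 [122 118 117 130 116  54  12  11  21  68 121 123  96  75]
 [130 142 143 145 147 113  42  29  55 116 146 147 143 110]
 [121 142 142 144 140 103  44  31  57 115 145 144 134  96]
 [125 144 144 140 116  70  35  33  57 113 142 143 133  95]
 [124 143 142 120  78  49  38  40  84 127 142 143 135  97]
 [ 88  94  94  91  88  78  65  69 108 139 142 144 140 107]
 [ 85  90  89  90  90  87  83  78  87  93  94 121 141 111]
 [ 89  92  91  90  91  92  90  89  90  88  89  95 118 105]]
```

View pics/h2.png

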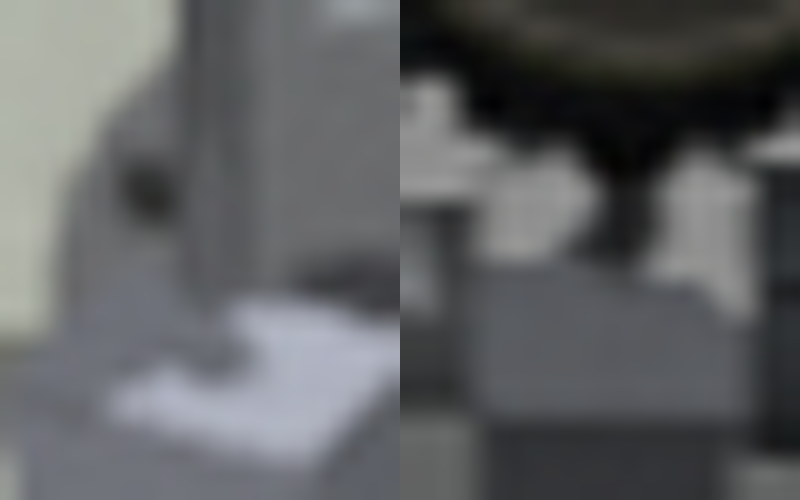

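```bash
python3 - <<'E'
import cv2,numpy as np
a=cv2.imread("pics/scene0.png");b=cv2.imread("pics/top0.png")
print(a[173:183,250:262,1]); print(b[188:200,250:264,1])
for i,(x,y,w,h) in((a,(252,175,8,6)),(b,(252,190,9,8))):
    c=i[y:y+h,x:x+w,1].astype(float); bg=np.median(np.r_[c[0],c[-1]]); d=np.clip(bg-c-5,0,None)
    Y,X=np.mgrid[y:y+h,x:x+w]; print(bg,(d*X).sum()/d.sum(),(d*Y).sum()/d.sum())
E
```

```text
[[142 159 159 153 147 142 128 124 120 106  93  88]
 [168 181 180 177 174 169 158 151 135 103  83  74]
 [179 179 180 179 180 180 178 177 167 152 143 133]
 [180 180 179 179 178 180 176 179 179 180 180 176]
 [178 179 178 167 155 152 151 155 173 180 180 181]
 [180 179 179 165 138 124 128 140 166 180 179 179]
 [176 180 179 175 165 159 157 164 173 179 177 178]
 [149 159 165 175 179 179 179 180 179 178 179 176]
 [119 124 131 148 154 166 172 176 180 180 179 158]
 [118 116 116 116 118 131 143 151 159 160 155 123]]
[[140 138 139 138 139 139 139 139 139 139 140 139 140 141]
 [139 140 139 139 140 140 139 139 139 138 139 140 141 142]
 [130 139 139 140 140 141 141 140 140 140 139 140 140 108]
 [130 140 140 140 141 140 130 130 140 141 140 142 142 108]
 [119 140 141 141 134 108  80 101 132 140 141 141 131  93]
 [122 141 141 137 113  68  46  66 105 132 141 141 132  95]
 [124 142 142 138 106  54  42  50  95 132 140 142 133  98]
 [124 142 140 140 128  93  64  67 107 136 141 141 138 106]
 [126 141 140 141 138 127 111 112 132 141 141 141 140 108]
 [133 140 140 140 141 141 141 140 141 140 139 141 139 106]
 [133 141 139 139 140 140 140 139 139 139 140 141 134  98]
 [132 141 140 140 138 139 139 139 139 139 139 141 134  97]]
179.0 255.62637362637363 177.7032967032967
140.0 256.16453201970444 193.78522167487685
```

Request:
jog_arm([
  [0.0005, -0.0023, 0.003, 0, 0, 0, 0.8],
  [0.0005, -0.0023, 0.006, 0, 0, 0, 0.8],
  [0.0005, -0.0023, 0.009, 0, 0, 0, 0.8],
  [0.0005, -0.0023, 0.009, 0, 0, 0, 0.8],
])

```text
time: 4.77
tool_pos: [519.6, -21.0, 247.5]
tcp_rot: [-180.0, 0.1, 0.0]
ft_force: [0.4, 0.2, -0.6]
finger_gap: 24.9
```

```bash
cat > st.py <<'E'
from h import *
from bench import r
np.set_printoptions(suppress=True,precision=2)
s=r.sense();print(s["time"],s["tool_pos"],s["tcp_rot"],s["ft_force"],s["wrist_torque"],s["finger_gap"])
E
python3 look.py scene 235 150 40 40 12 l11;python3 look.py top 240 180 35 30 14 l12; python3 st.py
python3 - <<'E'
import cv2,numpy as np
a=cv2.imread("pics/l11.png");b=cv2.imread("pics/l12.png");cv2.imwrite("pics/h3.png",np.hstack([a[:420],b[:420]]))
a=cv2.imread("pics/l11_full.png");b=cv2.imread("pics/l12_full.png")
print(a[164:182,250:262,1]); print(b[188:198,250:264,1])
E
```

```text
4.8667 [519.75 -21.14 248.12] [-180.      0.02   -0.  ] [ 0.96 -0.31 -0.7 ] [0.05 0.05 0.06] 24.79820940562613
[[171 149 119 103  90  80  82  82  95 106 107 106]
 [149 118 106 103  89  79  80  81  95 108 107 105]
 [118 106 107 103  90  80  79  81  95 108 107 107]
 [105  95  95  97  89  79  82  82  95 106 107 105]
 [ 97  70  66  76  81  81  82  84  94 106 107 104]
 [ 97  57  46  49  65  83  89  89  93 106 105 107]
 [ 99  72  49  46  65  85  93  88  94 107 106 107]
 [105  95  85  81  81  86  93  90  92 107 106 107]
 [108 108 108 102  90  89  93  89  92 105 101  95]
 [109 111 111 107  94  92  92  91  92  92  78  72]
 [112 113 113 108  97  93  91  93 101  96  74  66]
 [112 113 115 108  97  92  93  96 122 149 142 129]
 [112 111 114 110 106 100  94 114 158 179 179 174]
 [114 112 111 109 108 104  97 127 171 179 180 179]
 [114 114 112 119 122 110 115 135 165 177 179 180]
 [127 150 149 157 162 153 154 162 172 177 179 176]
 [131 157 163 174 179 179 177 178 179 177 179 175]
 [119 122 129 148 154 163 172 175 179 179 175 157]]
[[ 21  16  20  18   9  14  13  12  13  10   9  13  21  29]
 [ 68  48  71  64  18   8  14  13  16  27  26  33  71  87]
 [ 88  85 121 113  48  10   5   9  50  91  89  63 111 109]
 [132 143 147 147 115  50  11  37 112 148 147 144 146 112]
 [122 144 145 146 120  59  34  44 112 146 145 143 134  96]
 [123 144 144 141 108  49  32  39  97 135 142 142 133  95]
 [ 88 121 122  94  73  42  33  42  98 136 143 143 134  98]
 [ 83  93  91  89  89  75  55  63 108 139 142 144 141 107]
 [ 86  92  91  90  90  88  81  78  87  93  95 121 140 110]
 [ 89  93  91  91  91  92  89  90  89  89  88  94 117 105]]
```

View pics/h3.png

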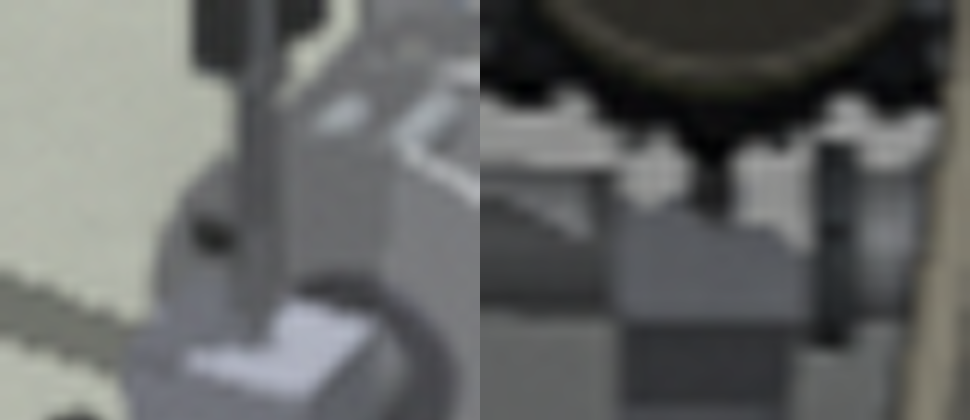

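Request:
jog_arm([
  [-0.0007, 0.0004, 0.002, 0, 0, 0, 0.8],
  [-0.0007, 0.0004, 0.004, 0, 0, 0, 0.8],
  [-0.0007, 0.0004, 0.006, 0, 0, 0, 0.8],
  [-0.0007, 0.0004, 0.008, 0, 0, 0, 0.8],
  [-0.0007, 0.0004, 0.009, 0, 0, 0, 0.8],
])

```text
time: 5.28
tool_pos: [519.0, -21.6, 238.9]
tcp_rot: [-180.0, 0.0, -0.0]
ft_force: [0.5, -1.5, -0.9]
finger_gap: 24.4
```

```bash
python3 st.py
```

```text
5.2833 [519.   -21.58 238.86] [-179.99    0.03   -0.01] [ 0.46 -1.52 -0.89] [-0.02  0.01  0.05] 24.375565764047934
```

Request:
jog_arm([
  [0, 0, 0.002, 0, 0, 0, 0.8],
  [0, 0, 0.004, 0, 0, 0, 0.8],
  [0, 0, 0.006, 0, 0, 0, 0.8],
])

```text
time: 5.53
tool_pos: [519.2, -21.6, 233.1]
tcp_rot: [-180.0, 0.0, -0.0]
ft_force: [0.3, -0.4, -0.9]
finger_gap: 25.1
```

```bash
python3 st.py
```

```text
5.5333 [519.17 -21.57 233.13] [-180.      0.     -0.01] [ 0.28 -0.36 -0.9 ] [ 0.01  0.01 -0.03] 25.06818049313603
```

Request:
jog_arm([
  [0, 0, 0.003, 0, 0, 0, 0.8],
  [0, 0, 0.006, 0, 0, 0, 0.8],
  [0, 0, 0.009, 0, 0, 0, 0.8],
  [0, 0, 0.012, 0, 0, 0, 0.8],
  [0, 0, 0.015, 0, 0, 0, 0.8],
])

```text
time: 5.95
tool_pos: [519.1, -21.6, 218.0]
tcp_rot: [-180.0, 0.0, -0.0]
ft_force: [0.3, 0.8, -1.5]
finger_gap: 24.6
```

```bash
python3 look.py scene 225 110 60 80 7 l13; python3 st.py
```

```text
6.0 [518.8  -21.54 217.24] [-179.99    0.06   -0.01] [ 0.29  0.31 -1.83] [-0.03 -0.04  0.04] 25.075152825809415
```

View pics/l13.png

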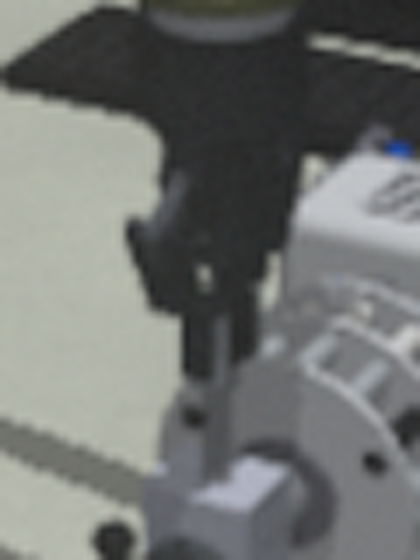

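Request:
jog_arm([
  [0, 0, 0.0015, 0, 0, 0, 0.8],
  [0, 0, 0.0025, 0, 0, 0, 0.8],
  [0, 0, 0.0035, 0, 0, 0, 0.8],
])

```text
time: 6.25
tool_pos: [519.2, -21.6, 214.9]
tcp_rot: [-180.0, -0.0, -0.0]
ft_force: [0.7, -0.2, -0.7]
finger_gap: 24.7
```

```bash
python3 st.py
```

```text
6.25 [519.23 -21.58 214.86] [-180.     -0.01   -0.01] [ 0.66 -0.21 -0.68] [ 0.05  0.05 -0.02] 24.72235565580209
```

Request:
jog_arm([
  [0, 0, 0.001, 0, 0, 0, 0.8],
  [0, 0, 0.002, 0, 0, 0, 0.8],
  [0, 0, 0.002, 0, 0, 0, 0.8],
])

```text
time: 6.5
tool_pos: [519.6, -21.6, 213.5]
tcp_rot: [180.0, -0.1, -0.0]
ft_force: [0.4, -0.2, 2.4]
finger_gap: 24.5
```

```bash
python3 st.py
```

```text
6.5 [519.59 -21.6  213.51] [179.99  -0.07  -0.01] [ 0.39 -0.21  2.39] [0.03 0.17 0.01] 24.51996609522329
```

Request:
jog_arm([
  [0, 0, 0, 0, 0, 0, 0.65],
  [0, 0, 0, 0, 0, 0, 0.55],
  [0, 0, 0, 0, 0, 0, 0.4],
  [0, 0, 0, 0, 0, 0, 0.4],
  [0, 0, 0, 0, 0, 0, 0.4],
])

```text
time: 6.92
tool_pos: [519.1, -21.6, 212.7]
tcp_rot: [180.0, 0.0, -0.0]
ft_force: [-0.1, -0.2, -0.3]
finger_gap: 51.4
```

Request:
jog_arm([
  [0, 0, -0.01, 0, 0, 0, 0.4],
  [0, 0, -0.03, 0, 0, 0, 0.4],
  [0, 0, -0.06, 0, 0, 0, 0.4],
  [0, 0, -0.06, 0, 0, 0, 0.4],
  [0, 0, -0.06, 0, 0, 0, 0.4],
])

```text
time: 7.33
tool_pos: [520.6, -21.8, 276.1]
tcp_rot: [180.0, -0.3, -0.0]
ft_force: [-0.1, 0.2, -0.5]
finger_gap: 51.2
```

```bash
python3 look.py scene 215 110 80 100 6 l14;python3 look.py top 230 160 70 60 10 l15; python3 st.py
```

```text
7.4333 [519.15 -21.56 272.9 ] [180.    -0.01  -0.01] [ 0.29 -0.34 -0.33] [-0.02 -0.06 -0.02] 51.08658831411497
```

View pics/l14.png

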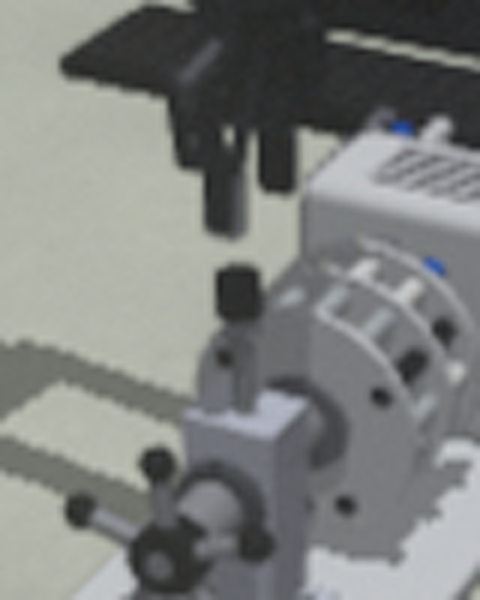

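View pics/l15.png

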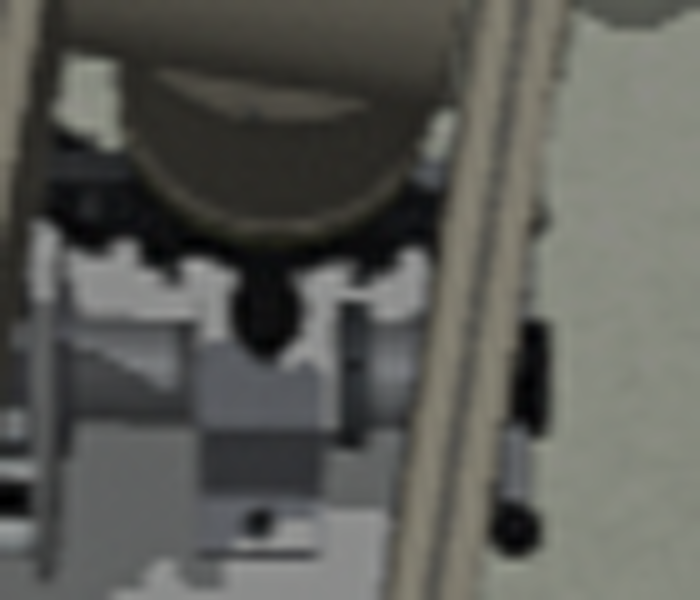

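Request:
jog_arm([
  [-0.008, 0.021, -0.01, 0, 0, 0, 0.6],
  [-0.016, 0.042, -0.01, 0, 0, 0, 1],
  [-0.025, 0.063, 0, 0, 0, 0, 1],
  [-0.034, 0.085, 0.01, 0, 0, 0, 1],
  [-0.034, 0.085, 0.02, 0, 0, 0, 1],
], newtons=20)

```text
time: 7.85
tool_pos: [483.4, -109.4, 251.3]
tcp_rot: [179.9, 0.1, -0.2]
ft_force: [-0.4, -0.8, -0.3]
finger_gap: -0.3
```

Request:
jog_arm([
  [0, 0, 0.02, 0, 0, 0, 1],
  [0, 0, 0.03, 0, 0, 0, 1],
  [0, 0, 0.03, 0, 0, 0, 1],
  [0, 0, 0.03, 0, 0, 0, 1],
])

```text
time: 8.18
tool_pos: [484.5, -105.9, 221.7]
tcp_rot: [-179.9, 0.1, 0.0]
ft_force: [-0.3, -0.0, 0.2]
finger_gap: -0.1
```

```bash
python3 look.py scene 205 100 90 120 5 l16;python3 look.py top 240 160 70 60 8 l17; python3 st.py
```

```text
8.2833 [ 485.6  -106.24  223.6 ] [179.99  -0.04   0.03] [ 0.1   0.17 -0.2 ] [ 0.02 -0.06  0.04] 0.32886823369234347
```

View pics/l16.png

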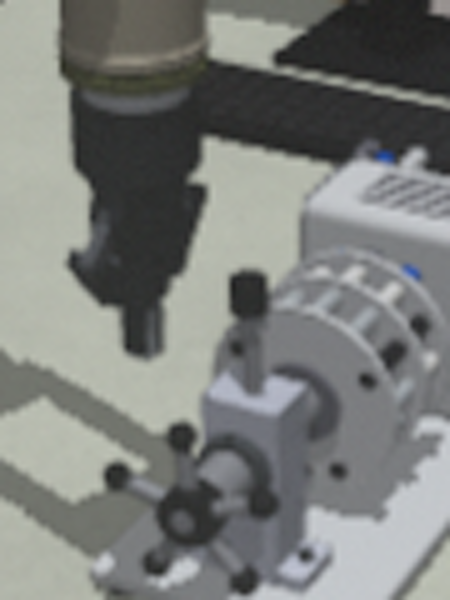

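View pics/l17.png

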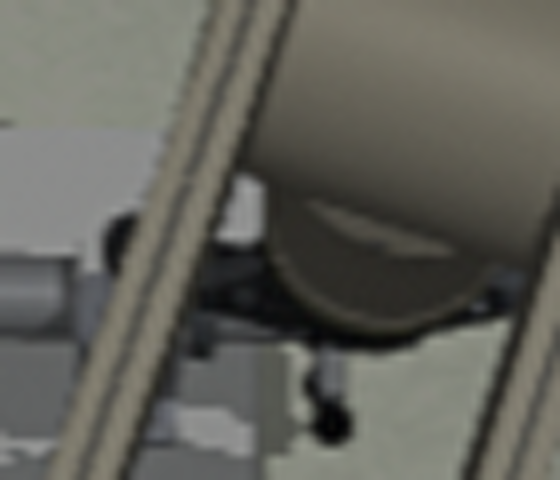

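Request:
jog_arm([
  [0, 0, 0.02, 0, 0, 0, 1],
  [0, 0, 0.04, 0, 0, 0, 1],
  [0, 0, 0.06, 0, 0, 0, 1],
  [0, 0, 0.073, 0, 0, 0, 1],
  [0, 0, 0.073, 0, 0, 0, 1],
])

```text
time: 8.7
tool_pos: [483.9, -105.8, 147.7]
tcp_rot: [-179.9, 0.2, 0.0]
ft_force: [-0.3, 0.6, -0.7]
finger_gap: -0.0
```

```bash
python3 look.py scene 205 100 90 120 5 l18; python3 st.py
```

```text
8.75 [ 484.73 -106.13  149.4 ] [-179.97    0.09    0.01] [-0.24 -0.02  0.77] [-0.   -0.01 -0.02] -0.3107885102521558
```

View pics/l18.png

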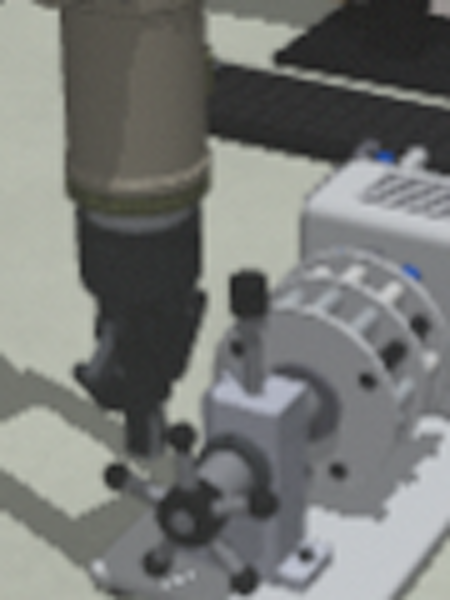

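Request:
jog_arm([
  [0.002, 0, 0, 0, 0, 0, 1],
  [0.004, 0, 0, 0, 0, 0, 1],
  [0.006, 0, 0, 0, 0, 0, 1],
  [0.008, 0, 0, 0, 0, 0, 1],
  [0.01, 0, 0, 0, 0, 0, 1],
])

```text
time: 9.17
tool_pos: [495.8, -106.7, 150.7]
tcp_rot: [180.0, -0.1, -0.0]
ft_force: [-0.7, -0.0, 1.2]
finger_gap: 0.3
```

Request:
jog_arm([
  [0.002, 0, 0, 0, 0, 0, 1],
  [0.004, 0, 0, 0, 0, 0, 1],
  [0.006, 0, 0, 0, 0, 0, 1],
  [0.008, 0, 0, 0, 0, 0, 1],
  [0.01, 0, 0, 0, 0, 0, 1],
])

```text
time: 9.58
tool_pos: [505.3, -106.5, 149.8]
tcp_rot: [-180.0, 0.0, -0.0]
ft_force: [-1.5, 0.1, 0.7]
finger_gap: 0.1
```

```bash
python3 look.py scene 205 100 90 120 5 l19; python3 st.py
```

```text
9.6333 [ 505.67 -106.55  149.82] [-180.     -0.02   -0.01] [-0.3  -0.56  0.15] [ 0.01  0.01 -0.  ] 0.043468262825989465
```

View pics/l19.png

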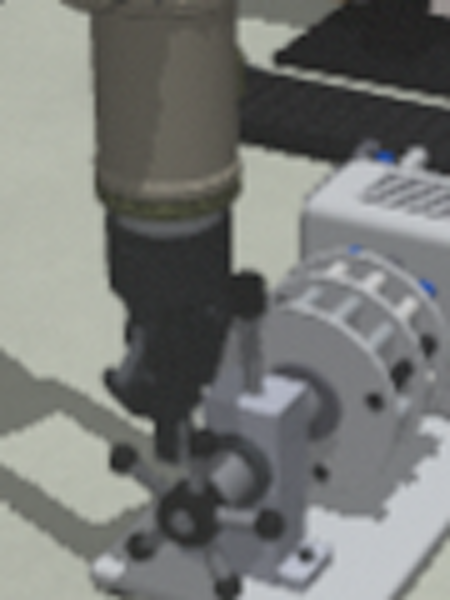

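Request:
jog_arm([
  [0.002, 0, 0, 0, 0, 0, 1],
  [0.004, 0, 0, 0, 0, 0, 1],
  [0.006, 0, 0, 0, 0, 0, 1],
  [0.008, 0, 0, 0, 0, 0, 1],
  [0.01, 0, 0, 0, 0, 0, 1],
])

```text
time: 10.05
tool_pos: [515.0, -106.5, 149.5]
tcp_rot: [-180.0, 0.1, -0.0]
ft_force: [-3.0, -0.1, -0.8]
finger_gap: 0.1
```

```bash
cat > lk.py <<'E'
import sys,cv2,numpy as np
from bench import r
n=sys.argv[1]
def c(cam,x,y,w,h,k):
    im=r.snapshot(cam)["pixels"][:,:,::-1]
    return cv2.resize(im[y:y+h,x:x+w],None,fx=k,fy=k,interpolation=cv2.INTER_CUBIC)
a=c("scene",210,130,80,100,5); b=c("top",235,170,60,50,6); b=cv2.copyMakeBorder(b,0,200,0,0,cv2.BORDER_CONSTANT)
cv2.imwrite(f"pics/{n}.png",np.hstack([a,b])); exec(open("st.py").read())
E
python3 lk.py m1
```

```text
10.15 [ 515.59 -106.55  149.84] [-180.     -0.03   -0.01] [-0.29 -0.45 -0.37] [-0.01  0.06  0.01] -0.03626351764674099
```

View pics/m1.png

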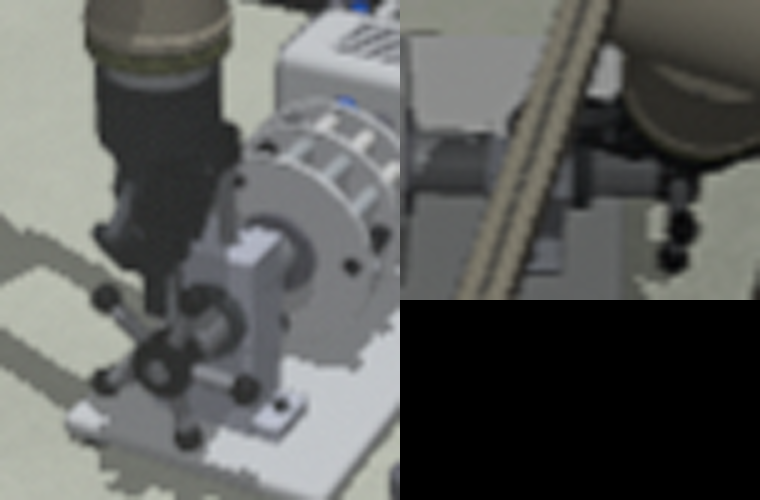

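Request:
jog_arm([
  [0.0015, 0, 0, 0, 0, 0, 1],
  [0.003, 0, 0, 0, 0, 0, 1],
  [0.0045, 0, 0, 0, 0, 0, 1],
  [0.006, 0, 0, 0, 0, 0, 1],
  [0.0075, 0, 0, 0, 0, 0, 1],
])

```text
time: 10.57
tool_pos: [522.8, -106.6, 149.9]
tcp_rot: [-180.0, 0.0, -0.0]
ft_force: [-1.2, 0.0, -0.5]
finger_gap: 0.0
```

```bash
python3 lk.py m2
```

```text
10.6667 [ 523.15 -106.58  150.01] [180.    -0.04  -0.01] [ 0.08 -0.19 -0.66] [ 0.03  0.03 -0.03] -0.18232314227006452
```

View pics/m2.png

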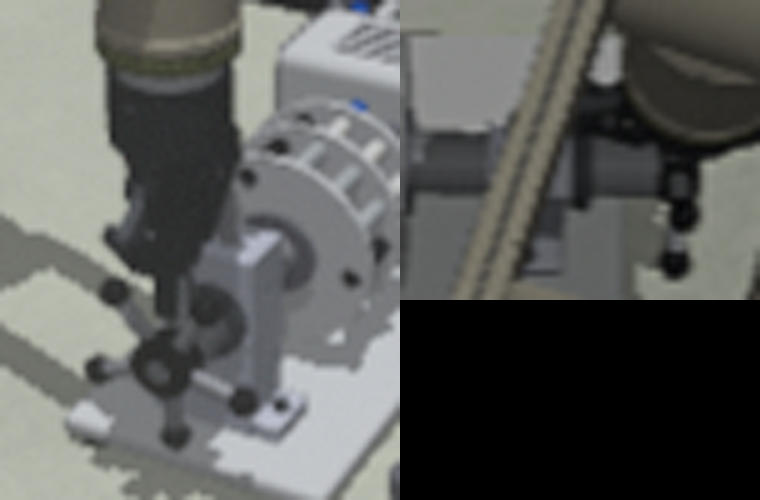

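Request:
jog_arm([
  [0.0015, 0, 0, 0, 0, 0, 1],
  [0.003, 0, 0, 0, 0, 0, 1],
  [0.0045, 0, 0, 0, 0, 0, 1],
  [0.006, 0, 0, 0, 0, 0, 1],
  [0.0075, 0, 0, 0, 0, 0, 1],
])

```text
time: 11.08
tool_pos: [530.3, -106.6, 149.8]
tcp_rot: [180.0, -0.0, -0.0]
ft_force: [-1.4, 0.6, 0.7]
finger_gap: -0.4
```

```bash
python3 lk.py m3
```

```text
11.1833 [ 530.63 -106.65  149.98] [179.99  -0.04  -0.01] [-0.37  1.05  0.41] [-0.05  0.04 -0.01] 0.2262374247099826
```

View pics/m3.png

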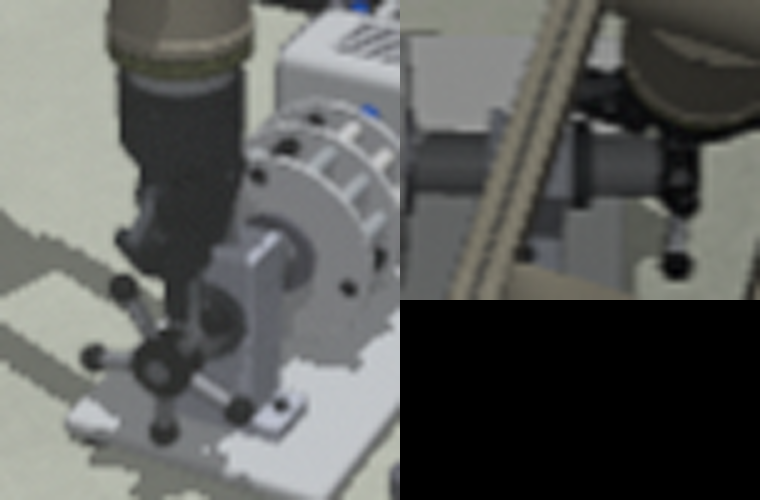

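Request:
jog_arm([
  [-0.006, 0, 0, 0, 0, 0, 1],
  [-0.01, 0, -0.02, 0, 0, 0, 1],
  [-0.02, 0, -0.045, 0, 0, 0, 1],
  [-0.05, 0, -0.045, 0, 0, 0, 1],
  [-0.082, 0, -0.045, 0, 0, 0, 1],
])

```text
time: 11.6
tool_pos: [448.9, -107.0, 196.9]
tcp_rot: [179.9, -0.2, 0.0]
ft_force: [-0.3, -0.1, -0.1]
finger_gap: 0.2
```

Request:
jog_arm([
  [0, 0, 0, 0, 0, 0, 1],
  [0, 0, 0, 0, 0, 0, 1],
])

```text
time: 11.77
tool_pos: [447.0, -106.5, 194.9]
tcp_rot: [180.0, -0.1, -0.1]
ft_force: [0.2, 0.5, 0.0]
finger_gap: 0.3
```

```bash
python3 lk.py m4
```

```text
11.8667 [ 448.7  -106.76  195.41] [179.97  -0.1   -0.03] [ 0.7  -0.61 -0.23] [ 0.    0.01 -0.02] -0.1662716574877117
```

View pics/m4.png

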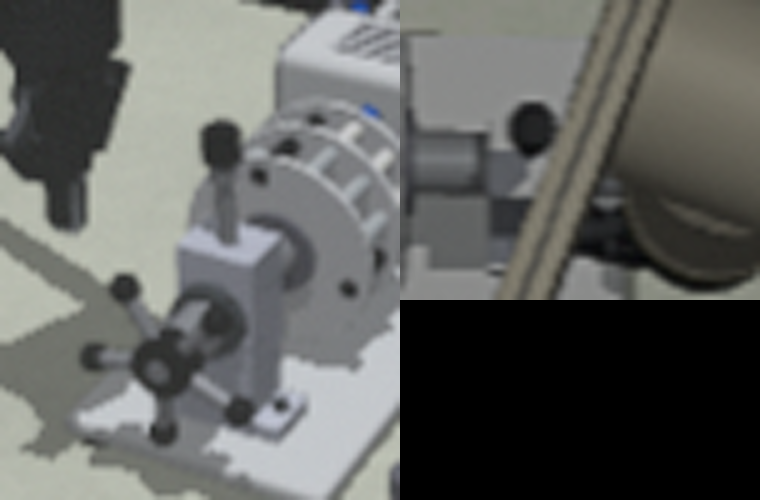

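Request:
jog_arm([
  [0, 0, 0.02, 0, 0, 0, 1],
  [0, 0, 0.04, 0, 0, 0, 1],
  [0.003, 0, 0.046, 0, 0, 0, 1],
  [0.006, 0, 0.046, 0, 0, 0, 1],
  [0.009, 0, 0.046, 0, 0, 0, 1],
])

```text
time: 12.28
tool_pos: [457.9, -106.6, 149.1]
tcp_rot: [-180.0, 0.0, 0.0]
ft_force: [-0.9, -0.5, 0.8]
finger_gap: -0.4
```

Request:
jog_arm([
  [0.002, 0, 0, 0, 0, 0, 1],
  [0.004, 0, 0, 0, 0, 0, 1],
  [0.006, 0, 0, 0, 0, 0, 1],
  [0.008, 0, 0, 0, 0, 0, 1],
  [0.01, 0, 0, 0, 0, 0, 1],
])

```text
time: 12.7
tool_pos: [467.5, -106.7, 149.3]
tcp_rot: [180.0, -0.0, -0.0]
ft_force: [-5.7, -0.4, 4.0]
finger_gap: 0.1
```

```bash
python3 lk.py m5
```

```text
12.8 [ 467.43 -106.59  149.06] [180.    -0.01  -0.01] [-0.04 -0.35  0.24] [-0.01 -0.02 -0.  ] -0.17265579826389446
```

View pics/m5.png

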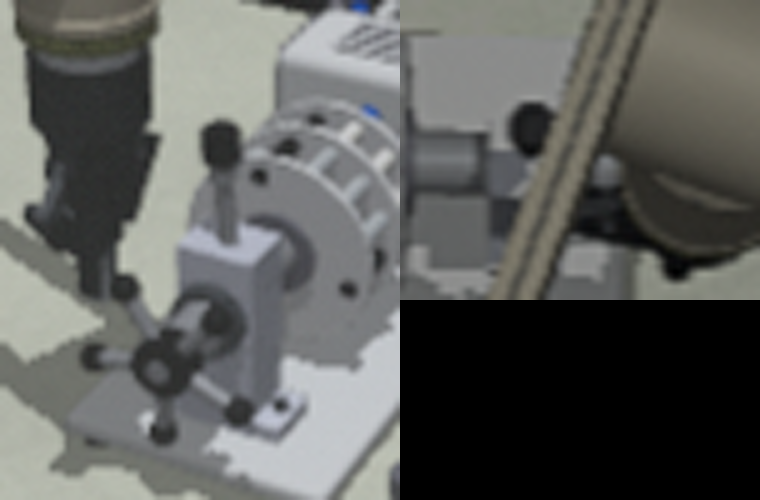

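Request:
jog_arm([
  [0.002, 0, 0, 0, 0, 0, 1],
  [0.004, 0, 0, 0, 0, 0, 1],
  [0.006, 0, 0, 0, 0, 0, 1],
  [0.008, 0, 0, 0, 0, 0, 1],
])

```text
time: 13.13
tool_pos: [475.3, -106.6, 148.9]
tcp_rot: [180.0, 0.0, -0.0]
ft_force: [-2.1, -0.2, 0.8]
finger_gap: 0.1
```

```bash
python3 lk.py m6
```

```text
13.2333 [ 475.71 -106.53  148.88] [-180.     -0.04   -0.01] [0.36 0.41 0.28] [-0.01  0.05  0.02] 0.004041010397999892
```

View pics/m6.png

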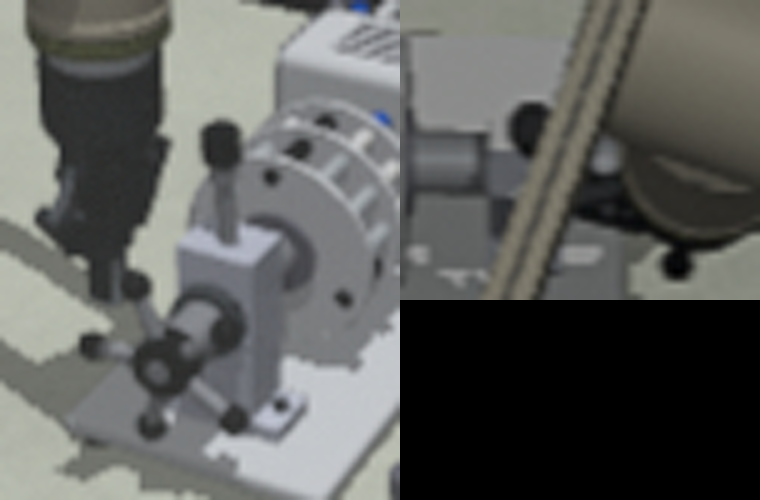

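Still up. I'll keep turning gently, looking after each step.

Request:
jog_arm([
  [0.002, 0, 0, 0, 0, 0, 1],
  [0.004, 0, 0, 0, 0, 0, 1],
  [0.006, 0, 0, 0, 0, 0, 1],
  [0.008, 0, 0, 0, 0, 0, 1],
  [0.01, 0, 0, 0, 0, 0, 1],
])

```text
time: 13.65
tool_pos: [485.4, -106.6, 148.9]
tcp_rot: [180.0, -0.0, -0.0]
ft_force: [-1.3, 0.5, 0.8]
finger_gap: -0.2
```

```bash
python3 lk.py m7
```

```text
13.75 [ 485.64 -106.54  148.83] [-180.     -0.03   -0.01] [ 0.55  0.92 -0.04] [-0.1  -0.02 -0.03] 0.19365356594161046
```

View pics/m7.png

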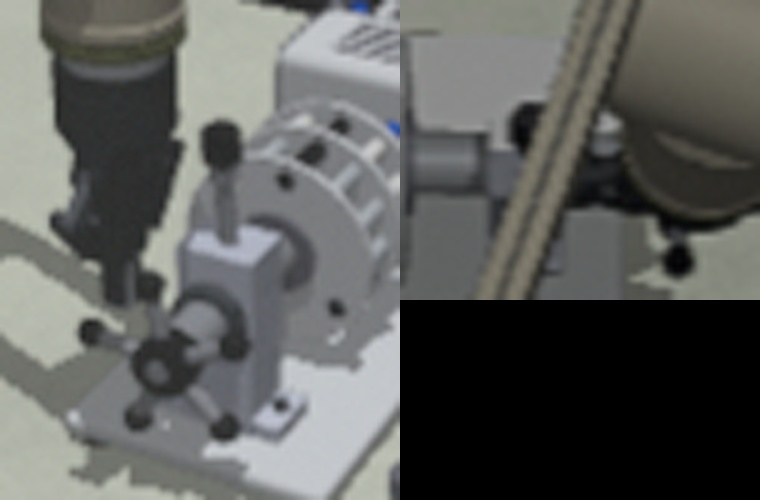

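Request:
jog_arm([
  [0.002, 0, 0, 0, 0, 0, 1],
  [0.004, 0, 0, 0, 0, 0, 1],
  [0.006, 0, 0, 0, 0, 0, 1],
  [0.008, 0, 0, 0, 0, 0, 1],
  [0.01, 0, 0, 0, 0, 0, 1],
])

```text
time: 14.17
tool_pos: [495.4, -106.6, 148.9]
tcp_rot: [180.0, -0.0, -0.0]
ft_force: [-1.8, 0.4, 2.0]
finger_gap: -0.1
```

```bash
python3 lk.py m8
```

```text
14.2667 [ 495.6  -106.55  148.85] [-180.     -0.03   -0.01] [-0.07  0.29 -0.45] [ 0.02  0.   -0.06] 0.16990544814270783
```

View pics/m8.png

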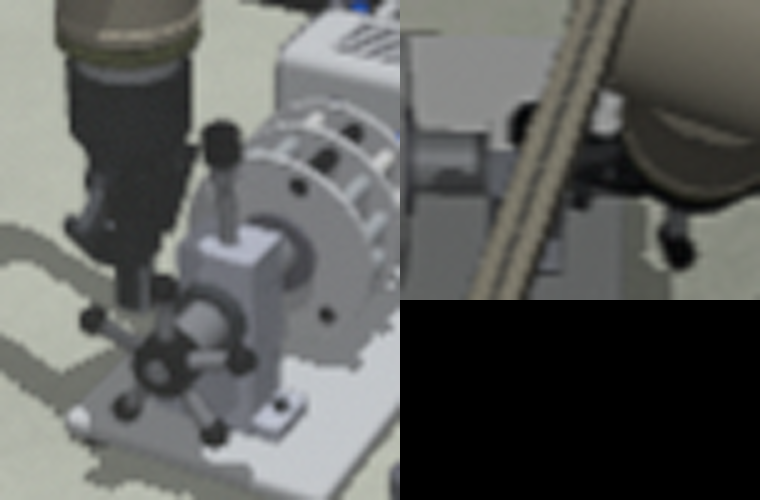

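Request:
jog_arm([
  [0.002, 0, 0, 0, 0, 0, 1],
  [0.004, 0, 0, 0, 0, 0, 1],
  [0.006, 0, 0, 0, 0, 0, 1],
  [0.008, 0, 0, 0, 0, 0, 1],
  [0.01, 0, 0, 0, 0, 0, 1],
])

```text
time: 14.68
tool_pos: [505.4, -106.6, 148.9]
tcp_rot: [180.0, -0.0, -0.0]
ft_force: [-0.8, -0.4, 0.9]
finger_gap: 0.4
```

```bash
python3 lk.py m9
```

```text
14.7833 [ 505.59 -106.57  148.86] [-180.     -0.03   -0.01] [ 0.09  0.58 -0.26] [-0.03  0.01 -0.01] 0.048530718796605886
```

View pics/m9.png

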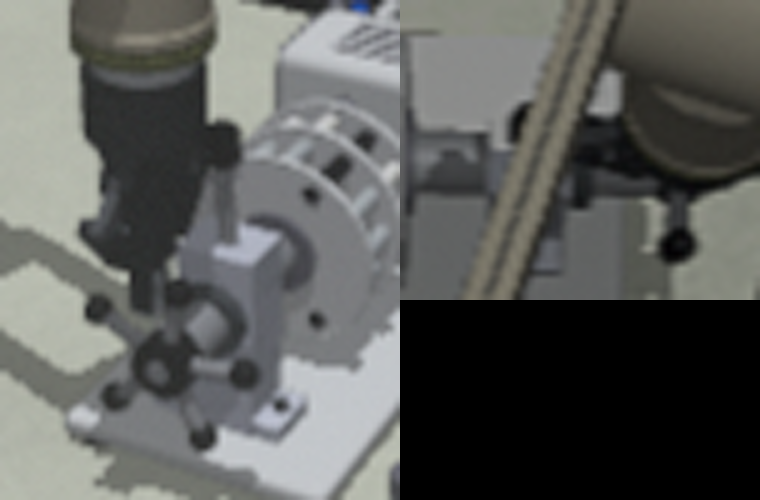

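Request:
jog_arm([
  [0.002, 0, 0, 0, 0, 0, 1],
  [0.004, 0, 0, 0, 0, 0, 1],
  [0.006, 0, 0, 0, 0, 0, 1],
  [0.008, 0, 0, 0, 0, 0, 1],
  [0.01, 0, 0, 0, 0, 0, 1],
])

```text
time: 15.2
tool_pos: [515.0, -106.5, 148.5]
tcp_rot: [-180.0, 0.0, -0.0]
ft_force: [-2.0, -0.1, -1.1]
finger_gap: 0.0
```

```bash
python3 lk.py m10
```

```text
15.3 [ 515.62 -106.54  148.84] [-180.     -0.03   -0.01] [0.1  0.38 0.17] [-0.01  0.03 -0.02] 0.016263360330024422
```

View pics/m10.png

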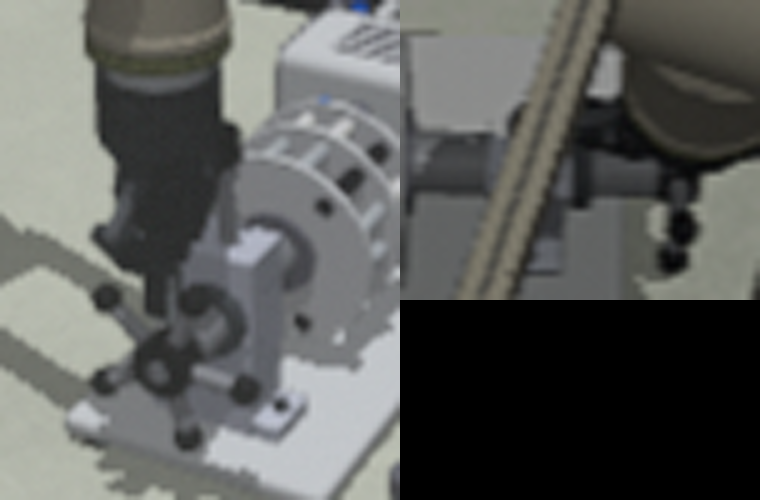

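Request:
jog_arm([
  [0.0015, 0, 0, 0, 0, 0, 1],
  [0.003, 0, 0, 0, 0, 0, 1],
  [0.0045, 0, 0, 0, 0, 0, 1],
  [0.006, 0, 0, 0, 0, 0, 1],
  [0.0075, 0, 0, 0, 0, 0, 1],
])

```text
time: 15.72
tool_pos: [522.9, -106.6, 148.9]
tcp_rot: [-180.0, -0.0, -0.0]
ft_force: [-2.2, 0.8, -0.2]
finger_gap: 0.2
```

```bash
python3 lk.py m11
```

```text
15.8167 [ 523.19 -106.65  149.04] [179.99  -0.05  -0.01] [-0.4   0.69  0.48] [-0.03  0.03  0.  ] -0.19726527974223615
```

View pics/m11.png

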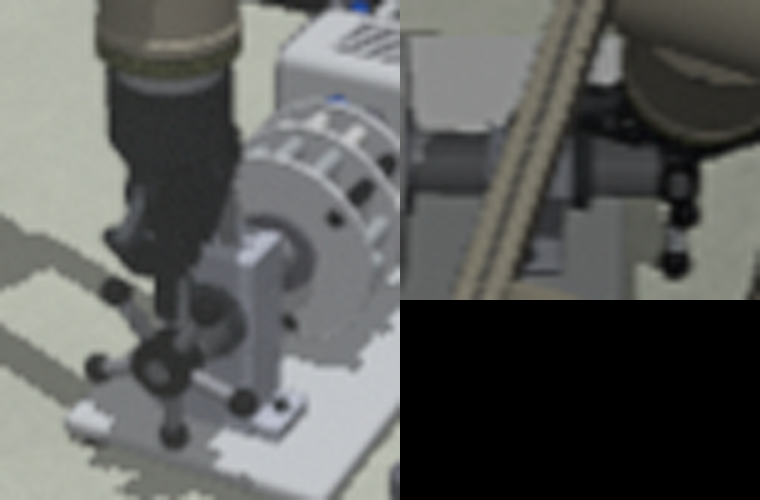

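Request:
jog_arm([
  [0.0015, 0, 0, 0, 0, 0, 1],
  [0.003, 0, 0, 0, 0, 0, 1],
  [0.0045, 0, 0, 0, 0, 0, 1],
  [0.006, 0, 0, 0, 0, 0, 1],
  [0.0075, 0, 0, 0, 0, 0, 1],
])

```text
time: 16.23
tool_pos: [530.3, -106.6, 148.9]
tcp_rot: [-180.0, -0.0, -0.0]
ft_force: [-1.1, -0.3, 0.1]
finger_gap: 0.1
```

Request:
jog_arm([
  [-0.006, 0, 0, 0, 0, 0, 1],
  [-0.01, 0, -0.02, 0, 0, 0, 1],
  [-0.02, 0, -0.045, 0, 0, 0, 1],
  [-0.05, 0, -0.045, 0, 0, 0, 1],
  [-0.082, 0, -0.045, 0, 0, 0, 1],
])

```text
time: 16.65
tool_pos: [449.0, -107.0, 195.9]
tcp_rot: [179.9, -0.2, 0.0]
ft_force: [-0.8, -0.6, 0.2]
finger_gap: 0.2
```

Request:
jog_arm([
  [0, 0, 0, 0, 0, 0, 1],
  [0, 0, 0, 0, 0, 0, 1],
])

```text
time: 16.82
tool_pos: [447.1, -106.5, 193.9]
tcp_rot: [180.0, -0.1, -0.1]
ft_force: [-0.5, -0.3, 0.6]
finger_gap: 0.2
```

```bash
python3 lk.py m12
```

```text
16.9167 [ 448.77 -106.76  194.42] [179.97  -0.11  -0.02] [0.14 0.29 0.75] [ 0.03 -0.02 -0.08] -0.34984991628550294
```

View pics/m12.png

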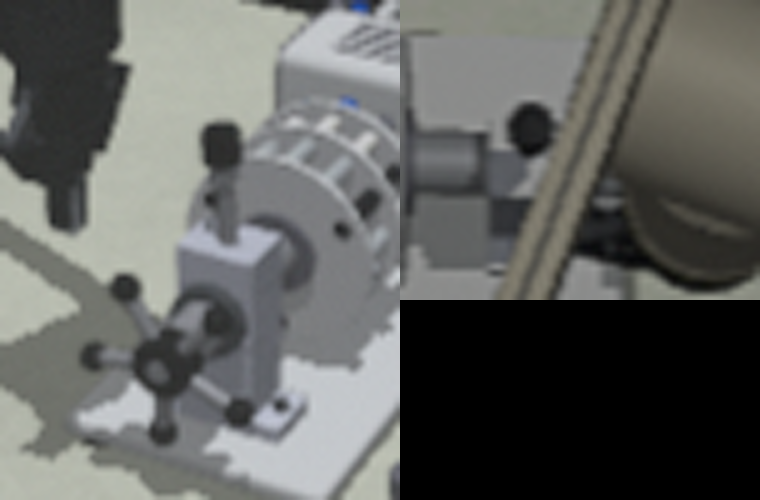

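Request:
jog_arm([
  [0.003, 0, 0.02, 0, 0, 0, 1],
  [0.006, 0, 0.04, 0, 0, 0, 1],
  [0.01, 0, 0.045, 0, 0, 0, 1],
  [0.014, 0, 0.045, 0, 0, 0, 1],
  [0.017, 0, 0.045, 0, 0, 0, 1],
])

```text
time: 17.33
tool_pos: [466.0, -106.6, 149.2]
tcp_rot: [-180.0, 0.0, -0.0]
ft_force: [0.1, 0.2, 1.0]
finger_gap: 0.1
```

Request:
jog_arm([
  [0.002, 0, 0, 0, 0, 0, 1],
  [0.004, 0, 0, 0, 0, 0, 1],
  [0.006, 0, 0, 0, 0, 0, 1],
  [0.008, 0, 0, 0, 0, 0, 1],
  [0.01, 0, 0, 0, 0, 0, 1],
])

```text
time: 17.75
tool_pos: [475.5, -106.7, 149.3]
tcp_rot: [180.0, -0.0, -0.0]
ft_force: [-1.9, -1.3, 2.0]
finger_gap: -0.4
```

```bash
python3 lk.py m13
```

```text
17.85 [ 475.71 -106.61  149.11] [179.99  -0.06  -0.01] [ 0.18 -0.12 -0.27] [ 0.   -0.04 -0.07] 0.09280953354955661
```

View pics/m13.png

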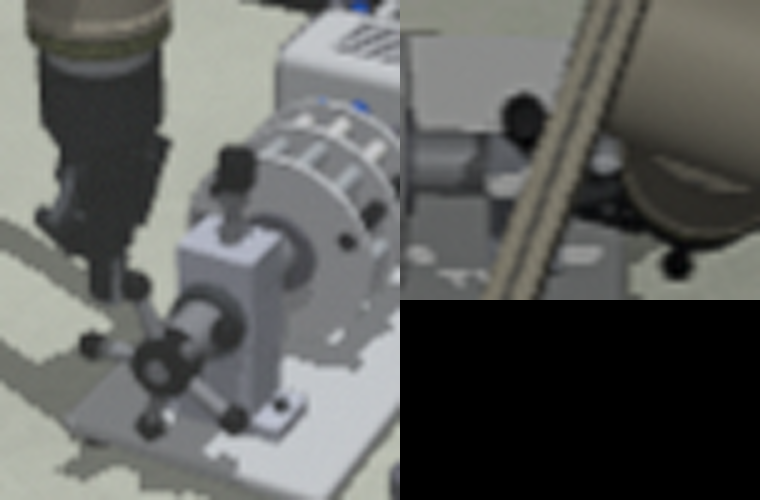

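The pin has dropped. The knob's top edge went from row 120 to row 148 in the crop, which is about 19 mm, and it leans slightly towards +x. I'll stop turning, back off and lift clear.

Request:
jog_arm([
  [-0.006, 0, 0, 0, 0, 0, 1],
  [-0.01, 0, -0.02, 0, 0, 0, 1],
  [-0.01, 0, -0.05, 0, 0, 0, 0.8],
  [-0.01, 0, -0.09, 0, 0, 0, 0.5],
  [-0.01, 0, -0.13, 0, 0, 0, 0.35],
])

```text
time: 18.27
tool_pos: [463.8, -106.2, 279.3]
tcp_rot: [-180.0, 0.1, -0.0]
ft_force: [0.7, -0.7, -0.2]
finger_gap: 36.1
```

```bash
python3 lk.py m14; python3 - <<'E'
from h import *
from bench import r
print(r.sense()["joint_pos"])
np.set_printoptions(suppress=True,precision=4)
rel(519.2,-21.6,285,90);rel(519.2,-21.6,285,-90)
E
```

```text
18.3667 [ 467.91 -107.57  286.95] [179.77  -0.68  -0.01] [1.13 1.03 0.83] [-0.03  0.01 -0.02] 50.82229840429161
[-1.90736638e+01 -1.30605597e+01  9.93779009e+01  7.08613893e-03
  9.29646345e+01  7.09381476e+01]
rel [ 0.0512 -0.086   0.0022] [ 0.0125 -0.0062 -1.571 ]
rel [ 0.0512 -0.086   0.0022] [-0.0062 -0.0125  1.5706]
```

View pics/m14.png

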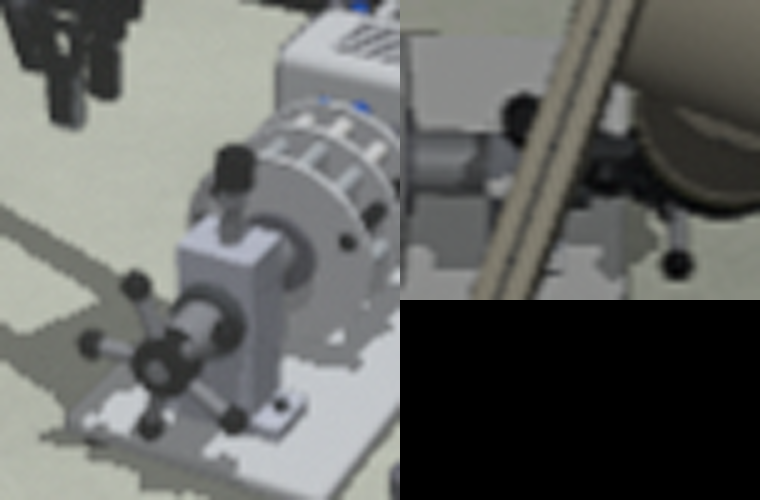

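Request:
jog_arm([
  [0.01, -0.017, 0, 0, 0, -0.12, 0.35],
  [0.02, -0.034, 0, 0, 0, -0.24, 0.35],
  [0.03, -0.051, 0, 0, 0, -0.36, 0.35],
  [0.04, -0.068, 0, 0, 0, -0.48, 0.35],
  [0.0512, -0.086, 0, 0, 0, -0.6, 0.35],
])

```text
time: 18.78
tool_pos: [516.4, -19.9, 278.7]
tcp_rot: [180.0, -0.0, 34.7]
ft_force: [-0.1, -0.0, 0.6]
finger_gap: 55.6
```

Request:
jog_arm([
  [0, 0, 0, 0, 0, -0.12, 0.35],
  [0, 0, 0, 0, 0, -0.24, 0.35],
  [0, 0, 0, 0, 0, -0.36, 0.35],
  [0, 0, 0, 0, 0, -0.48, 0.35],
  [0, 0, 0, 0, 0, -0.6, 0.35],
])

```text
time: 19.2
tool_pos: [516.1, -20.5, 278.5]
tcp_rot: [-180.0, -0.0, 69.1]
ft_force: [-0.1, -0.1, -0.4]
finger_gap: 55.6
```

Request:
jog_arm([
  [0, 0, 0, 0, 0, -0.12, 0.35],
  [0, 0, 0, 0, 0, -0.24, 0.35],
  [0, 0, 0, 0, 0, -0.36, 0.35],
  [0, 0, 0, 0, 0, -0.37, 0.35],
  [0, 0, 0, 0, 0, -0.37, 0.35],
])

```text
time: 19.62
tool_pos: [516.1, -20.6, 278.7]
tcp_rot: [180.0, -0.0, 89.8]
ft_force: [0.4, 0.4, -0.7]
finger_gap: 55.4
```

Request:
jog_arm([
  [0, 0, 0, 0, 0, 0, 0.35],
  [0, 0, 0, 0, 0, 0, 0.35],
])

```text
time: 19.78
tool_pos: [516.3, -20.6, 278.8]
tcp_rot: [180.0, -0.0, 89.8]
ft_force: [0.9, 0.4, 0.6]
finger_gap: 55.4
```

```bash
python3 lk.py m15; python3 - <<'E'
from h import *
np.set_printoptions(suppress=True,precision=4)
rel(520.5,-21.6,285,90)
E
```

```text
19.8833 [516.34 -20.6  278.79] [-180.      0.     89.84] [-0.71 -0.5   0.18] [ 0.03  0.07 -0.03] 55.5687310934732
rel [-0.001   0.0042 -0.0062] [-0.      0.     -0.0027]
```

View pics/m15.png

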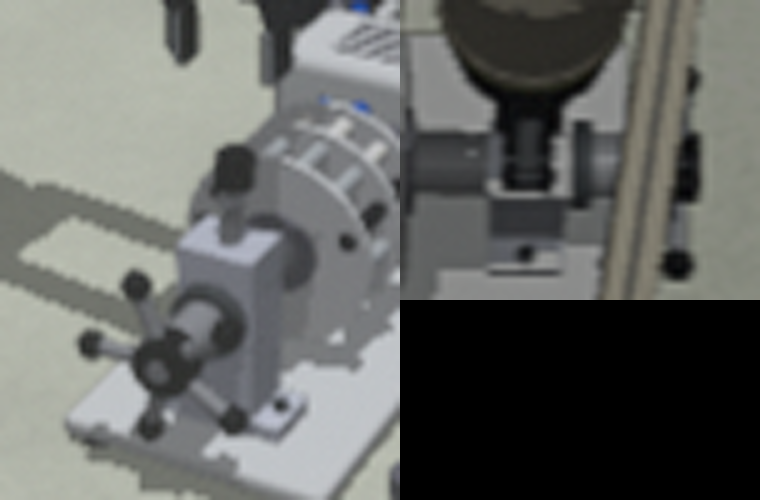

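```bash
python3 - <<'E'
from h import *
np.set_printoptions(suppress=True,precision=4)
rel(518.7,-21.6,196,90)
E
```

```text
rel [-0.001   0.0024  0.0828] [-0.      0.     -0.0027]
```

Request:
jog_arm([
  [-0.001, 0.0024, 0.02, 0, 0, -0.0027, 0.35],
  [-0.001, 0.0024, 0.04, 0, 0, -0.0027, 0.35],
  [-0.001, 0.0024, 0.06, 0, 0, -0.0027, 0.35],
  [-0.001, 0.0024, 0.0828, 0, 0, -0.0027, 0.35],
  [-0.001, 0.0024, 0.0828, 0, 0, -0.0027, 0.35],
])

```text
time: 20.3
tool_pos: [516.0, -21.2, 190.9]
tcp_rot: [-179.6, -0.1, 90.0]
ft_force: [-0.1, 1.4, -0.9]
finger_gap: 55.5
```

```bash
python3 lk.py m16; python3 - <<'E'
from h import *
np.set_printoptions(suppress=True,precision=4)
rel(518.7,-21.6,195,90)
E
```

```text
20.4 [518.13 -21.48 195.64] [-179.88   -0.02   90.06] [-0.01  0.23  0.28] [0.01 0.07 0.03] 55.581659472064615
rel [-0.0001  0.0006  0.0006] [-0.002  -0.0003  0.0011]
```

View pics/m16.png

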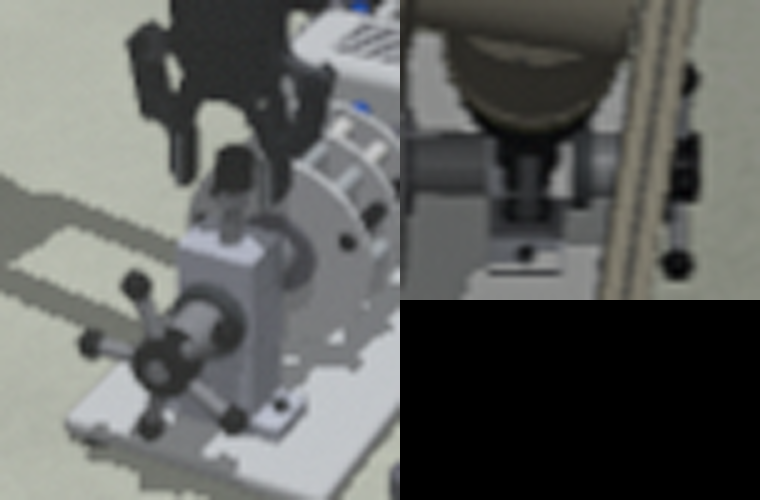

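Both fingers straddle the knob. I'll close gently at 20 N.

Request:
jog_arm([
  [0, 0.0005, 0, 0, 0, 0, 0.5],
  [0, 0.0005, 0, 0, 0, 0, 0.6],
  [0, 0.0005, 0, 0, 0, 0, 0.7],
  [0, 0.0005, 0, 0, 0, 0, 0.78],
  [0, 0.0005, 0, 0, 0, 0, 0.8],
], newtons=30)

```text
time: 20.82
tool_pos: [519.8, -21.8, 197.3]
tcp_rot: [179.9, 0.0, 90.1]
ft_force: [-1.4, -1.7, 4.2]
finger_gap: 24.9
```

```bash
python3 lk.py m17
```

```text
20.9167 [519.78 -21.74 197.19] [179.91   0.02  90.09] [-2.46 -0.93  5.17] [-0.1   0.42  0.01] 24.921156485645433
```

View pics/m17.png

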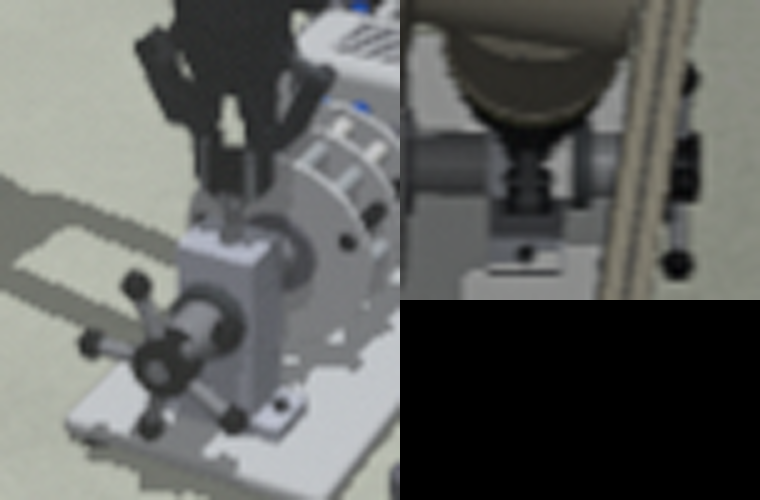

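Request:
jog_arm([
  [0, -0.0006, 0.001, 0, 0, 0, 0.8],
  [0, -0.0006, 0.002, 0, 0, 0, 0.8],
  [0, -0.0006, 0.003, 0, 0, 0, 0.8],
])

```text
time: 21.17
tool_pos: [519.2, -21.7, 193.7]
tcp_rot: [179.9, 0.0, 90.1]
ft_force: [-0.1, -1.5, 5.3]
finger_gap: 24.8
```

```bash
python3 st.py
```

```text
21.1667 [519.21 -21.7  193.72] [179.91   0.02  90.09] [-0.09 -1.5   5.35] [-0.06  0.04  0.  ] 24.762193260273598
```

Request:
jog_arm([
  [0, 0, 0.001, 0, 0, 0, 0.8],
  [0, 0, 0.002, 0, 0, 0, 0.8],
  [0, 0, 0.003, 0, 0, 0, 0.8],
])

```text
time: 21.42
tool_pos: [519.3, -21.9, 191.0]
tcp_rot: [179.9, 0.0, 90.1]
ft_force: [-1.5, -2.0, 10.4]
finger_gap: 25.1
```

```bash
python3 lk.py m18
```

```text
21.5167 [519.28 -21.91 190.79] [179.91   0.04  90.09] [-0.82 -1.87  7.27] [-0.27  0.02  0.01] 25.072342593699975
```

View pics/m18.png

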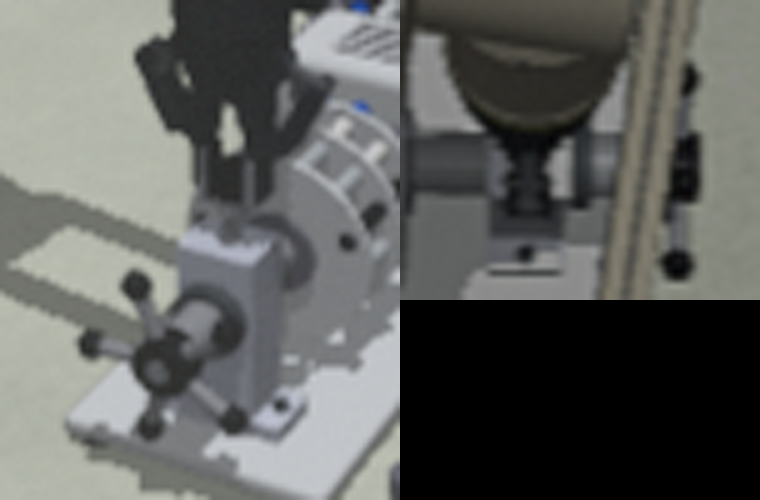

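Request:
jog_arm([
  [0, 0, 0.0007, 0, 0, 0, 0.8],
  [0, 0, 0.0014, 0, 0, 0, 0.8],
  [0, 0, 0.0014, 0, 0, 0, 0.8],
])

```text
time: 21.77
tool_pos: [519.4, -22.1, 189.8]
tcp_rot: [179.9, 0.1, 90.1]
ft_force: [-2.0, -1.2, 9.6]
finger_gap: 24.8
```

```bash
python3 st.py
```

```text
21.7667 [519.37 -22.05 189.84] [179.89   0.05  90.09] [-2.01 -1.19  9.58] [-0.24  0.25  0.03] 24.781658525227964
```

Request:
jog_arm([
  [0, 0, 0.0007, 0, 0, 0, 0.8],
  [0, 0, 0.0014, 0, 0, 0, 0.8],
  [0, 0, 0.0014, 0, 0, 0, 0.8],
])

```text
time: 22.02
tool_pos: [519.5, -22.2, 188.9]
tcp_rot: [179.9, 0.1, 90.1]
ft_force: [-2.8, -2.4, 12.8]
finger_gap: 25.2
```

```bash
python3 lk.py m19
```

```text
22.1167 [519.46 -22.17 188.87] [179.87   0.06  90.08] [-3.45 -1.96 12.55] [-0.34  0.53 -0.03] 24.853690213067473
```

View pics/m19.png

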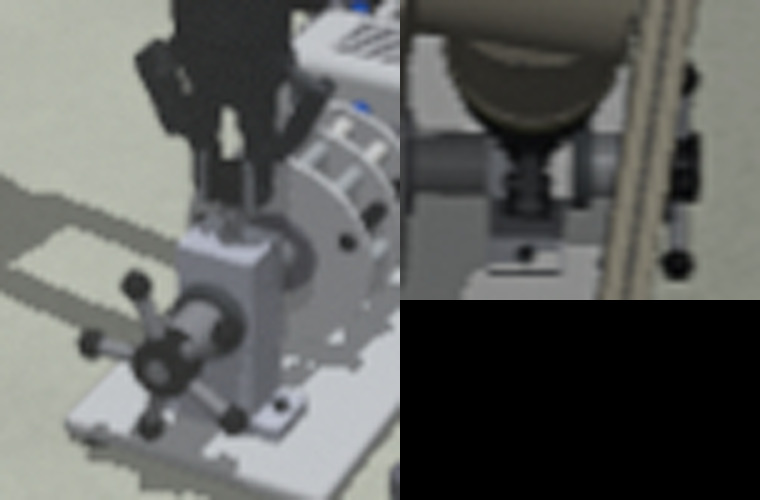

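Request:
jog_arm([
  [-0.0004, -0.0008, 0.0002, 0, 0, 0, 0.8],
  [-0.0004, -0.001, 0.0007, 0, 0, 0, 0.8],
  [-0.0004, -0.001, 0.001, 0, 0, 0, 0.8],
])

```text
time: 22.37
tool_pos: [519.0, -22.3, 187.9]
tcp_rot: [179.8, 0.0, 90.1]
ft_force: [-0.8, -0.8, 11.3]
finger_gap: 24.9
```

```bash
python3 st.py
```

```text
22.3667 [519.04 -22.25 187.95] [179.78   0.03  90.09] [-0.78 -0.77 11.28] [-0.09 -0.02  0.06] 24.930950382602855
```

```bash
python3 look.py scene 240 150 30 40 14 z1; python3 -c "
import cv2,numpy as np
a=cv2.imread('pics/z1.png')
l=[]
for n in('m17','m19'):
    i=cv2.imread(f'pics/{n}.png')[100:300,150:300]; l.append(cv2.resize(i,(420,560)))
cv2.imwrite('pics/z2.png',cv2.resize(np.hstack([l[0][:,:380],l[1][:,:380]]),None,fx=1,fy=1))"
```

```text
(no output)
```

View pics/z1.png

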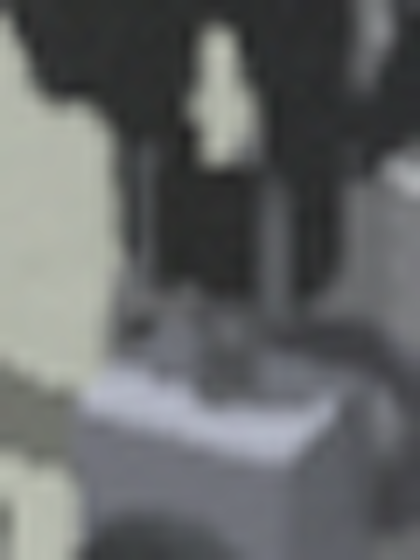

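View pics/z2.png

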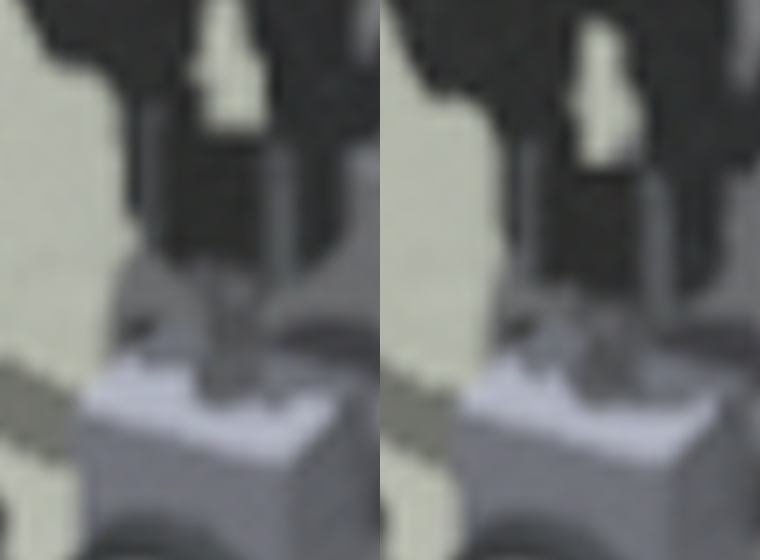

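Request:
jog_arm([
  [0, 0, 0.001, 0, 0, 0, 0.8],
  [0, 0, 0.002, 0, 0, 0, 0.8],
  [0, 0, 0.002, 0, 0, 0, 0.8],
])

```text
time: 22.67
tool_pos: [519.1, -22.5, 186.2]
tcp_rot: [179.8, 0.1, 90.1]
ft_force: [-0.3, -1.3, 11.9]
finger_gap: 25.2
```

```bash
python3 st.py
```

```text
22.6667 [519.1  -22.46 186.24] [179.78   0.06  90.08] [-0.31 -1.29 11.87] [-0.24 -0.09 -0.03] 25.21864678820925
```

Request:
jog_arm([
  [0, 0, 0.001, 0, 0, 0, 0.8],
  [0, 0, 0.002, 0, 0, 0, 0.8],
  [0, 0, 0.003, 0, 0, 0, 0.8],
])

```text
time: 22.92
tool_pos: [518.9, -22.6, 183.4]
tcp_rot: [179.8, 0.1, 90.1]
ft_force: [-3.6, -2.5, 14.8]
finger_gap: 24.8
```

```bash
python3 lk.py m20
```

```text
23.0167 [518.85 -22.59 183.12] [179.81   0.07  90.09] [-1.84 -2.56 12.21] [-0.34  0.23 -0.07] 25.18365572864477
```

View pics/m20.png

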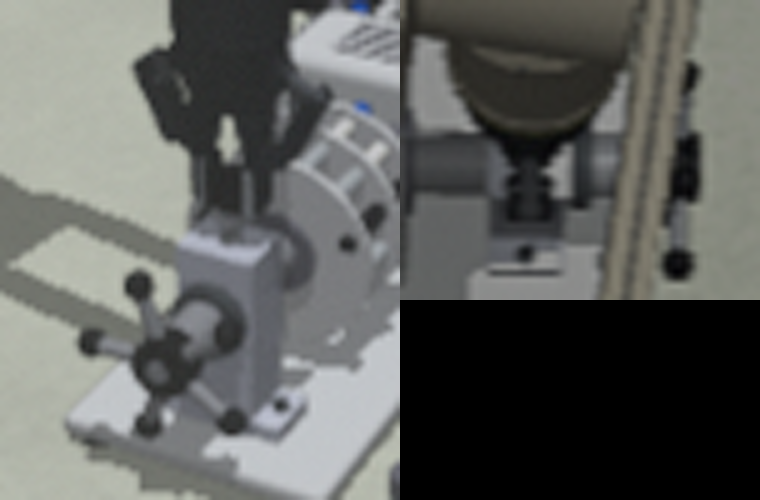

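Request:
jog_arm([
  [0, -0.0004, 0.001, 0, 0, 0, 0.8],
  [0, -0.0004, 0.002, 0, 0, 0, 0.8],
  [0, -0.0004, 0.003, 0, 0, 0, 0.8],
])

```text
time: 23.27
tool_pos: [518.7, -22.7, 180.6]
tcp_rot: [179.8, 0.1, 90.1]
ft_force: [-2.6, -3.3, 15.1]
finger_gap: 24.9
```

```bash
python3 st.py
```

```text
23.2667 [518.74 -22.72 180.59] [179.77   0.08  90.08] [-2.62 -3.29 15.06] [-0.38  0.36  0.03] 24.86059785175744
```

Request:
jog_arm([
  [-0.0006, -0.0004, 0.0005, 0, 0, 0, 0.8],
  [-0.0008, -0.0004, 0.0015, 0, 0, 0, 0.8],
  [-0.0008, -0.0004, 0.002, 0, 0, 0, 0.8],
])

```text
time: 23.52
tool_pos: [518.4, -23.0, 177.8]
tcp_rot: [179.8, 0.0, 90.1]
ft_force: [1.4, -0.5, 8.4]
finger_gap: 25.1
```

```bash
python3 st.py
```

```text
23.5167 [518.42 -23.   177.79] [179.77   0.02  90.09] [ 1.4  -0.45  8.39] [-0.03 -0.47  0.02] 25.08426437800486
```

Request:
jog_arm([
  [0, 0.0002, 0.001, 0, 0, 0, 0.8],
  [0, 0.0002, 0.002, 0, 0, 0, 0.8],
  [0, 0.0002, 0.003, 0, 0, 0, 0.8],
])

```text
time: 23.77
tool_pos: [518.5, -23.1, 174.8]
tcp_rot: [179.8, 0.0, 90.1]
ft_force: [-0.4, -0.8, 9.9]
finger_gap: 25.2
```

```bash
python3 lk.py m21
```

```text
23.8667 [518.4  -23.1  174.47] [179.81   0.04  90.09] [ 1.11 -1.4   6.84] [-0.13 -0.45 -0.  ] 25.131413138463188
```

View pics/m21.png

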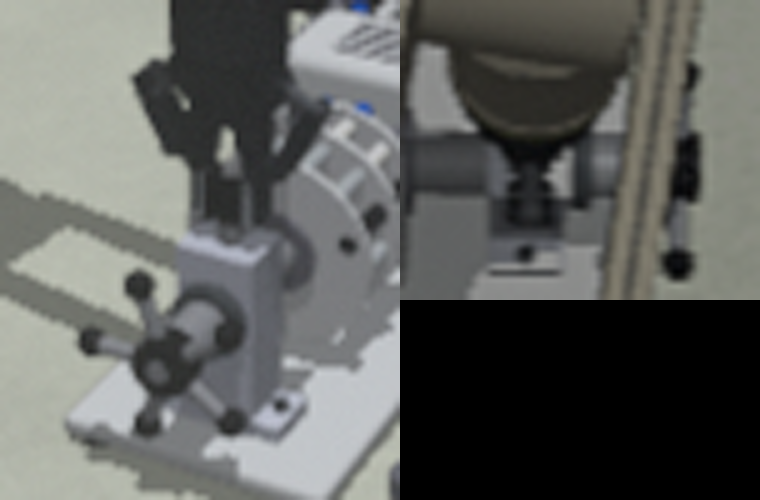

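```bash
python3 look.py scene 238 150 32 40 14 z3
```

```text
(no output)
```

View pics/z3.png

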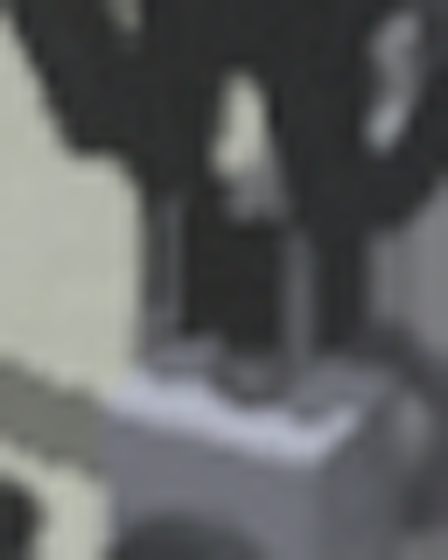

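Request:
jog_arm([
  [-0.0003, 0, 0.001, 0, 0, 0, 0.8],
  [-0.0003, 0, 0.002, 0, 0, 0, 0.8],
  [-0.0003, 0, 0.003, 0, 0, 0, 0.8],
])

```text
time: 24.17
tool_pos: [518.4, -23.3, 171.7]
tcp_rot: [179.8, 0.0, 90.1]
ft_force: [1.2, -0.9, 8.6]
finger_gap: 24.9
```

```bash
python3 st.py
```

```text
24.1667 [518.43 -23.31 171.65] [179.8    0.03  90.09] [ 1.17 -0.87  8.57] [ 0.02 -0.26 -0.04] 24.948476350435833
```

Request:
jog_arm([
  [0, 0, 0.001, 0, 0, 0, 0.8],
  [0, 0, 0.002, 0, 0, 0, 0.8],
  [0, 0, 0.0025, 0, 0, 0, 0.8],
])

```text
time: 24.42
tool_pos: [518.3, -23.4, 169.5]
tcp_rot: [179.8, 0.0, 90.1]
ft_force: [-2.6, -1.7, 14.6]
finger_gap: 24.8
```

```bash
python3 st.py
```

```text
24.4167 [518.34 -23.39 169.49] [179.81   0.03  90.09] [-2.58 -1.69 14.64] [0.02 0.36 0.02] 24.815446952921558
```

```bash
python3 look.py scene 238 150 32 40 14 z4; python3 st.py
```

```text
24.4667 [518.34 -23.4  169.53] [179.81   0.04  90.09] [-1.13 -0.75 12.19] [-0.01  0.24  0.01] 24.972828867059373
```

View pics/z4.png

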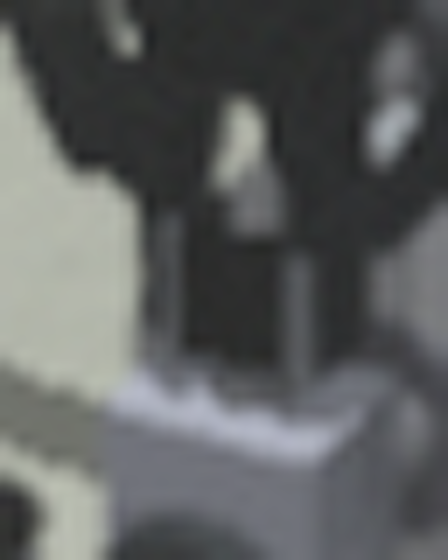

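Request:
jog_arm([
  [0, -0.0003, 0.0006, 0, 0, 0, 0.8],
  [0, -0.0003, 0.0012, 0, 0, 0, 0.8],
  [0, -0.0003, 0.0012, 0, 0, 0, 0.8],
])

```text
time: 24.72
tool_pos: [518.4, -23.4, 169.5]
tcp_rot: [179.8, 0.0, 90.1]
ft_force: [-3.7, -1.4, 17.7]
finger_gap: 24.9
```

```bash
python3 look.py scene 238 150 32 40 14 z5; python3 st.py
```

```text
24.7667 [518.39 -23.41 169.45] [179.75   0.05  90.1 ] [-4.06 -0.59 18.2 ] [ 0.06  0.65 -0.01] 24.978625793177443
```

View pics/z5.png

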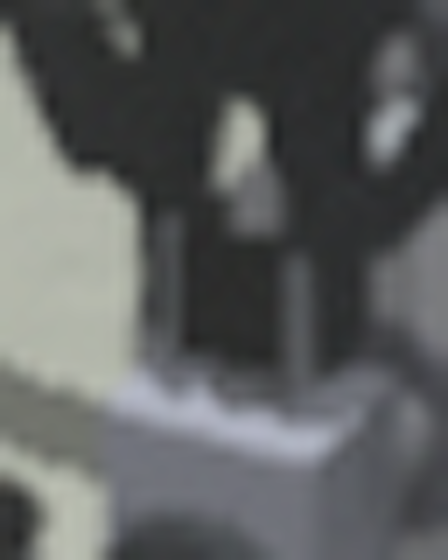

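TCP travel since the grasp is 27.8 mm, against the roughly 28 mm expected, and it is now at a firm stop. I'll relieve the pressure, let go and check.

Request:
jog_arm([
  [0, 0, -0.002, 0, 0, 0, 0.8],
  [0, 0, -0.003, 0, 0, 0, 0.7],
  [0, 0, -0.003, 0, 0, 0, 0.55],
  [0, 0, -0.003, 0, 0, 0, 0.4],
  [0, 0, -0.003, 0, 0, 0, 0.4],
])

```text
time: 25.18
tool_pos: [516.1, -22.9, 168.7]
tcp_rot: [-179.9, -0.0, 90.1]
ft_force: [-0.7, -0.4, -0.7]
finger_gap: 51.0
```

Request:
jog_arm([
  [0, 0, -0.01, 0, 0, 0, 0.4],
  [0, 0, -0.03, 0, 0, 0, 0.4],
  [0, 0, -0.06, 0, 0, 0, 0.4],
  [0, 0, -0.1, 0, 0, 0, 0.4],
  [0, 0, -0.13, 0, 0, 0, 0.4],
])

```text
time: 25.6
tool_pos: [516.6, -23.0, 302.6]
tcp_rot: [179.9, 0.0, 90.1]
ft_force: [0.3, 0.0, -0.6]
finger_gap: 51.3
```

```bash
python3 look.py scene 215 130 80 100 6 z6; python3 st.py; python3 -c "
from h import *
d=np.array([255.63,177.7])-proj('scene',[518.5,-23.5,161])[0]
print('home knob top',proj('scene',[518.5,-23.5,197])[0]+d,'bottom',proj('scene',[518.5,-23.5,173])[0]+d)"
```

```text
25.65 [519.03 -23.34 309.77] [179.39   0.09  90.1 ] [-0.23 -0.14  5.04] [ 0.04 -0.01  0.03] 51.43067640281402
home knob top [255.60690977 168.16757357] bottom [255.62236812 174.55328544]
```

View pics/z6.png

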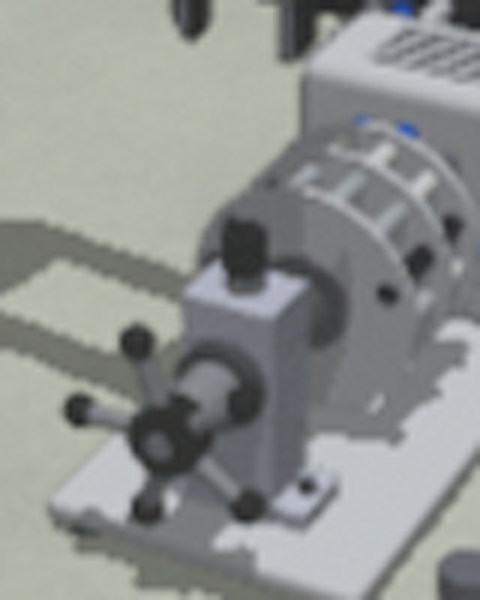

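```bash
python3 -c "
import cv2,numpy as np
def c(n,x,y): return cv2.resize(cv2.imread(n)[y:y+24,x:x+20],None,fx=18,fy=18,interpolation=cv2.INTER_CUBIC)
cv2.imwrite('pics/z7.png',np.hstack([c('pics/z6_full.png',246,162),c('pics/scene0.png',160,229)]))"
```

```text
(no output)
```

View pics/z7.png

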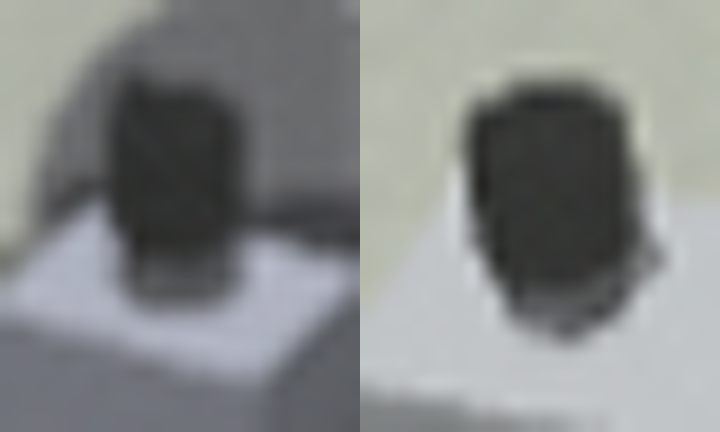

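The flange is visible at full width on the block, with no shank gap. I'll confirm the height by touching down on the knob's top with shut fingers; home means a top at z≈197.

Request:
jog_arm([
  [0, 0, 0, 0, 0, 0, 1],
  [0, 0, 0, 0, 0, 0, 1],
  [0, 0, 0.03, 0, 0, 0, 1],
  [0, 0, 0.06, 0, 0, 0, 1],
  [0, 0, 0.08, 0, 0, 0, 1],
], newtons=20)

```text
time: 26.07
tool_pos: [514.7, -22.8, 215.0]
tcp_rot: [-179.7, -0.0, 90.1]
ft_force: [0.1, -0.1, -0.2]
finger_gap: -0.1
```

Request:
jog_arm([
  [0, 0, 0, 0, 0, 0, 1],
  [0, 0, 0, 0, 0, 0, 1],
  [0, 0, 0, 0, 0, 0, 1],
])

```text
time: 26.32
tool_pos: [516.9, -23.1, 220.1]
tcp_rot: [-180.0, -0.0, 90.1]
ft_force: [0.3, -0.5, 0.6]
finger_gap: 0.1
```

```bash
python3 st.py; python3 -c "
from h import *
rel(518.5,-22.3,200,90)"
```

```text
26.3167 [516.86 -23.07 220.14] [-180.    -0.    90.1] [ 0.27 -0.46  0.61] [-0.05 -0.05  0.01] 0.06655310624286966
rel [0.0008 0.0016 0.0201] [-0.0001 -0.      0.0017]
```

Request:
jog_arm([
  [0.0008, 0.0016, 0.006, 0, 0, 0, 1],
  [0.0008, 0.0016, 0.012, 0, 0, 0, 1],
  [0.0008, 0.0016, 0.016, 0, 0, 0, 1],
  [0.0008, 0.0016, 0.019, 0, 0, 0, 1],
  [0.0008, 0.0016, 0.021, 0, 0, 0, 1],
])

```text
time: 26.73
tool_pos: [518.2, -22.2, 198.1]
tcp_rot: [-180.0, -0.0, 90.1]
ft_force: [-0.2, -0.1, 0.8]
finger_gap: -0.2
```

```bash
python3 st.py
```

```text
26.7333 [518.21 -22.24 198.08] [-179.97   -0.     90.1 ] [-0.16 -0.05  0.76] [-0.   -0.02  0.02] -0.15482806141612102
```

Request:
jog_arm([
  [0, 0, 0.0007, 0, 0, 0, 1],
  [0, 0, 0.0014, 0, 0, 0, 1],
  [0, 0, 0.002, 0, 0, 0, 1],
])

```text
time: 26.98
tool_pos: [518.7, -22.4, 197.1]
tcp_rot: [180.0, 0.0, 90.1]
ft_force: [-1.6, -0.2, 5.0]
finger_gap: -0.0
```

```bash
python3 st.py
```

```text
26.9833 [518.67 -22.35 197.08] [179.95   0.01  90.09] [-1.61 -0.23  5.04] [-0.01  0.21 -0.02] -0.022523173898204914
```

Request:
jog_arm([
  [0, 0, 0.001, 0, 0, 0, 1],
  [0, 0, 0.002, 0, 0, 0, 1],
  [0, 0, 0.002, 0, 0, 0, 1],
])

```text
time: 27.23
tool_pos: [519.2, -22.4, 197.0]
tcp_rot: [179.8, 0.0, 90.1]
ft_force: [-5.0, 1.2, 13.2]
finger_gap: -0.1
```

```bash
python3 st.py
```

```text
27.2333 [519.19 -22.44 196.97] [179.85   0.03  90.1 ] [-5.02  1.23 13.17] [0.01 0.9  0.  ] -0.14621463873922239
```

Request:
jog_arm([
  [0, 0, -0.01, 0, 0, 0, 1],
  [0, 0, -0.03, 0, 0, 0, 1],
  [0, 0, -0.06, 0, 0, 0, 0.7],
  [0, 0, -0.1, 0, 0, 0, 0.4],
  [0, 0, -0.1, 0, 0, 0, 0.4],
])

```text
time: 27.65
tool_pos: [521.3, -22.7, 303.7]
tcp_rot: [179.3, 0.1, 90.1]
ft_force: [1.6, -0.4, 1.6]
finger_gap: 35.8
```

Request:
jog_arm([
  [0, 0, 0, 0, 0, 0, 0.4],
  [0, 0, 0, 0, 0, 0, 0.4],
  [0, 0, 0, 0, 0, 0, 0.4],
])

```text
time: 27.9
tool_pos: [517.8, -22.2, 293.3]
tcp_rot: [-179.9, -0.0, 90.1]
ft_force: [-0.4, -0.2, 0.1]
finger_gap: 51.4
```

```bash
python3 look.py scene 120 120 190 180 4 z8; python3 st.py
```

```text
27.95 [517.69 -22.19 293.01] [-179.86   -0.02   90.1 ] [ 0.24  0.46 -0.9 ] [-0.05 -0.02 -0.04] 51.10362358714784
```

View pics/z8.png

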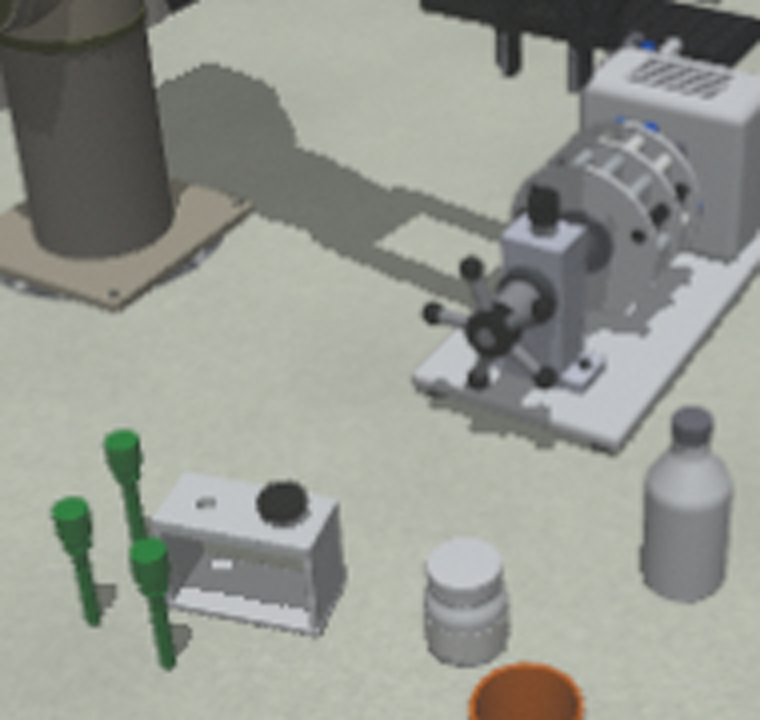

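The pin is home with its knob at (543,210) on the block. The stand, thumb screw and green look-alikes haven't moved, and the gripper is clear. Handing in.

```bash
python3 -c "
from bench import r
print(r.hand_in())"
```

```text
the job is handed in; nothing more can be done
None
```

The drum is locked: the pin is fully home with its flange on the bearing block, and I handed the job in after about 28 s. I took the narrow-knob pin from the stand, stood it on the shaft and turned the star handle about 125° in 1.5–2 mm steps. The pin dropped about 19 mm, and I then pressed it in.

**Last checks:**
- **Height:** the shut fingers touched the knob's top at z = 197 mm, which is the home height. It did not move under a further 13 N.
- **Picture:** the flange sits on the block with no shank showing. The thumb screw, green look-alikes, jar and bottle appear unmoved, and the gripper is open and clear of everything.

**Forces and disagreements:**
- **Pressing in:** this took a fairly steady 8–15 N rather than one clear click past the ball, and the shaft turned slightly to line itself up. It reached 18 N once, at the final stop.
- **Handle:** the highest force reading while turning it was about 7 N, a brief touch. Most readings were 1–3 N.
- **Cameras:** the two disagreed by 2–4 mm on the bore's position, so I aligned the pin relative to the hole in each view. From the picture alone, the final flange edge looked 2–3 mm high, but the touch check did not bear that out.

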